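# Tighten the cutter collar on a tilted arbor with a pin spanner

### The arm

A 7-joint arm with a two-finger parallel gripper is mounted at the origin on the work surface; the furniture and walls round the work are solid. World frame = base frame: x ahead of the robot, y to its left, z up, the work surface at z = 0. Lengths are in m, angles in rad, forces in N, time in s.
With the tool pointing down it reaches from about 0.425 to 0.95 m from the base axis. Payload 4.7 kg.
Tool frame: the origin (TCP) lies at the very end of the fingers, on their centre line; the grasp point (between the pads) lies 19 mm behind it; z points along the fingers, y is the line along which they close (so a half turn about z gives the same grasp; the last joint's range is limited). The gripper opens to 87 mm and grips with 3 to 60 N. Pads are 19 mm wide; open, the fingers measure 117 mm over their backs; the gripper's body (75 mm by 190 mm) begins 51 mm behind the grasp point.
Start: joints at [1.178, 0.469, -0.049, 1.532, 0.024, 1.141, -0.082], TCP at [0.24, -0.631, 0.223] pointing down, gripper open.
Joint ranges: [-2.59, 2.59], [-0.33, 1.99], [-1.39, 1.29], [0.1, 2.45], [-1.04, 4.18], [0.21, 1.99], [-2.66, 2.66]. Speed limits (rad/s): [2.57, 2.57, 3.14, 3.14, 3.14, 3.14, 3.14].

### API

Orientations are given as a unit quaternion [w, x, y, z].
In Python, from workcell import arm gives the robot as it stands.
- The arm moves only by the tool inch_along, called after "Emit:" in YAML: its name, and indented under it one key for each argument. Schema: {"type":"object","properties":{"steps":{"type":"array","items":{"type":"array","items":{"type":"array","items":{"type":"number"},"minItems":6,"maxItems":6},"minItems":1,"maxItems":8},"minItems":1,"maxItems":1},"finger_gap":{"type":"number"},"only":{"type":"string"},"quiet":{"type":"boolean"},"lines":{"type":"string"}},"required":["steps"],"additionalProperties":false}. steps is a list that holds a single list of rows (three levels of brackets), with 1 to 8 rows, each of 6 numbers: dx, dy, dz in units of 100 mm, then a rotation vector rx, ry, rz in units of 0.2 rad; each row shifts and turns the commanded pose from where the row before left it, along the tool's axes as they then stand; what a row does not reach is not made up. A row lasts 1/12 s, in which the tool goes at most 0.0417 m and 0.125 rad, less where a joint would pass 70% of its speed; a pose out of reach is approached as far as the arm can. finger_gap is the finger opening in m, set as the call begins (left out keeps the last). The fingers move at their own pace and stop on an object; the grip force is fixed at half the most. Time passes only in rows, so rows that do not move let the fingers close. The tool returns the time, the measured TCP pose, the force, the opening and the grip force at its end. only (a regular expression) keeps the lines of the reply that match it, lines (a string "A,B") keeps lines A to B, and quiet returns only ok. Input that does not fit is refused with a message, and nothing moves.
- arm.sense(): the state, without advancing time (a new reading comes with each control period).
- arm.snapshot(name): name is "scene" or "top" or "wrist"; returns a dict with "pixels" (384x512x3 uint8, blue, green, red), "camera_matrix" (3x3 intrinsics, pixels), "eye" and "orientation" of the camera in the world; the wrist camera has in their place "T_tool_cam" (4x4, takes a point from camera to tool coordinates, whose origin is the TCP and whose axes are the flange's). Camera axes: x right, y up, looking along -z (the intrinsics and any distortion apply to the point x, -y, -z); pixel columns grow to the right and rows downward; lengths in m; the calibration is good to about 2 mm. A picture is of the moment at which its call begins: read the wrist's pose just before it. There is no depth.
- arm.close_job(): hands the job in; it is judged then, once.
The state is a dict: "time_s": time; "joints": joint angles; "joint_velocities": joint speeds; "joint_efforts": joint torques, N m; "tool_pos": TCP position; "ee_rot": TCP orientation; "ft_force": force on the tool from outside, world axes, zero at the start; "torque": the same for the moment, N m; "gripper_width": finger opening in m; "grip_force": force on a finger pad.
Only numpy, scipy, OpenCV 4.12 (cv2) and the standard library are available. Lean on these libraries where they do the work, as an engineer would, in place of code of your own. Each camera call takes 0.05 s, during which the arm holds its last target. There are 200 camera calls.

### The job

Swing the guard plate fully aside from the tilted cutter arbor, fit both prongs of the pin spanner into the two holes of the collar, and with the spanner (never with the fingers on the collar) turn the collar clockwise, seen from above its face, all the way to its stop. Then put the spanner back down on the bench clear of the stand, and swing the guard fully back over the collar. Leave the oilstone, the finial and the roll of tape undisturbed.

Things in the scene. Friction and masses are not known exactly. Their poses are not given: they have to be found in the camera images.
- stand: Grey steel stand, fixed; base plate 170 x 170 x 12 mm, origin at the centre of its underside. Between two cheeks (knobs reach 87 mm from the middle) hangs the arbor head; tilt axis along the stand's y, 95 mm up. The arbor leans to the stand's -x side, roughly at the robot, 22 to 31 degrees from vertical, differing between starts, clamped stiff. A red cutter, 94 mm diameter, sits under the collar.
- collar_face (a point): Centre of the flat upper face of the steel collar (84 mm diameter, 20 mm thick; cutter wings 26 mm below the face). z: the arbor axis, out of the face, up and toward the robot. Two blind holes, 13 mm diameter, 15 mm deep, lie on this frame's y axis, 25 mm either side of the centre. The frame turns with the collar. Nothing projects from the face.
- collar (a joint): Turn of the collar, rad, growing clockwise as seen looking down on its face: starts at 0.1 to 0.6; hard stop (tight) at 1.2. Friction 0.35 N m, stays where left. At 0.75 the line of holes is level, parallel to the stand's y; a spanner fitted then has its handle straight downhill, away from the guard pivot (uphill the pivot is in the way).
- guard (a joint): Swing of the guard, rad: 0 closed (stop) over the collar, 1.8 fully aside (stop); grows counter-clockwise seen looking down on the collar face, so it opens to the robot's right. Beyond about 1.5 it clears the spanner. Friction 0.15 N m, stays where left. Starts at 0 to 0.25.
- guard_peg (a point): Centre of the top of the guard's round black peg, 16 mm diameter, standing 32 mm above the guard plate, parallel to the arbor axis, 92 mm from the pivot axis: grip it to swing the guard. The guard is an bare steel disc, 88 mm diameter, 3 mm thick, 9 to 12 mm above the collar face. The frame turns with the guard: z along the arbor axis, x from peg to pivot.
- guard_pivot (a point): Point on the guard's pivot axis (parallel to the arbor axis), 11 mm above the collar-face level, 64 mm uphill of the arbor axis, on a 12 mm steel post; a boss and pin of 20 mm diameter rise to 24 mm above the collar-face level. The frame turns with the guard, x from peg to pivot.
- pin_spanner: Dark steel pin spanner, 0.3 kg, standing on the bench on two prongs and a heel. Origin midway between the prong tips, at tip level; z up, handle along +x. Prongs at y = +-25 mm, 8 mm diameter, tips 5 mm, 13 mm long. Cross head 72 mm in y, 16 mm in x, z 13 to 24 mm. Handle 14 mm wide, x to 148 mm, z 13 to 31 mm; balance near x = 60 mm, grip there. Heel x 136 to 148 mm, down to z 0.
- prong_a (a point): Centre of the tip of the spanner's prong at its y = +25 mm.
- prong_b (a point): Centre of the tip of the spanner's prong at its y = -25 mm.
- oilstone: Grey oilstone in a wooden base lying on the bench, 58 x 165 x 34 mm (x, y, z), origin at the centre of its underside; bystander. It and the spanner may have swapped sides of the stand; the left place lies just in front of a tall fixed bench grinder: cross over to it on the robot side of the grinder.
- finial: Turned wooden finial standing upright, 55 mm diameter, 126 mm tall, origin at the centre of its underside; bystander.
- masking_tape: Roll of masking tape lying flat, 100 mm diameter, 25 mm tall, origin at the centre of its underside; bystander in front of the stand.

How it is judged:
On the way, in this order (a step that is already met when the one before it is completed fails the run):
1. the guard is swung aside, beyond 1.4 rad (value of joint guard above 1.4 rad), for 0.1 s.
2. both prongs are in the collar's holes, more than 6 mm deep (z of each of prong_a, prong_b in the frame of collar_face below -0.006 m and distance between pin_spanner and collar_face below 0.018 m), for 0.2 s.
3. the collar is at its stop (beyond 1.13 rad) with both prongs still in the holes (all of step 2 and value of joint collar above 1.13 rad), for 0.1 s.
At the end, for the whole second after the job is handed in: The collar is at its stop (joint beyond 1.13 rad of 1.2), the guard is closed over it (joint under 0.1 rad), and the spanner lies at rest on the bench: its origin within 45 mm and both prong tips within 70 mm of the bench top, more than 130 mm from the stand's centre and not touching the stand (value of joint collar above 1.13 rad and value of joint guard below 0.1 rad and height (world z) of pin_spanner below 0.045 m and horizontal distance between pin_spanner and stand above 0.13 m and height (world z) of each of prong_a, prong_b below 0.07 m and linear speed of pin_spanner below 0.02 m/s and velocity of joint guard below 0.05 rad/s and contact force between pin_spanner and stand below 0.1 N).
It fails at once if the fingers press on the collar (contact force between the fingers and collar above 2 N).
It fails at once if the oilstone is moved more than 30 mm (distance of oilstone from where it was at the start of the episode above 0.03 m).
It fails at once if the finial is moved more than 30 mm (distance of finial from where it was at the start of the episode above 0.03 m).
It fails at once if the masking tape is moved more than 30 mm (distance of masking_tape from where it was at the start of the episode above 0.03 m).
It fails at once if the finial is tipped over (angle between finial's own z axis and vertical above 0.5 rad).
It also fails if it takes over 72 s, if anything falls off the work surface, if the arm or the gripper's body presses on something with over 40 N, if the wrist force passes 120 N, or if a joint passes its speed limit or range.

## Working session

There is one attempt and no reset: what is moved stays moved. The work goes in short steps, Python scripts to look and compute and a tool call to move; the robot and the scene stay as the last step left them, time stands still between calls to the robot, and variables do not carry over. Pictures are saved under pics/ and viewed, at most 10 in all, crops included, and the job is handed in when it is done.

```bash
ls; mkdir -p pics
```

Run:
```python
from workcell import arm
import cv2,numpy as np
print(arm.sense())
for n in("scene","top","wrist"):
    s=arm.snapshot(n); cv2.imwrite(f"pics/{n}0.png",s["pixels"])
    print(n,{k:np.round(v,4).tolist() for k,v in s.items() if k!="pixels"})
a=cv2.imread("pics/scene0.png");b=cv2.imread("pics/top0.png")
```

```text
pics
workcell.py
{'time_s': 0.0, 'joints': array([ 1.17808478,  0.46944386, -0.04857083,  1.53368126,  0.02411412,
        1.14100913, -0.08228991]), 'joint_velocities': array([ 0.00010167, -0.00112558, -0.0004417 ,  0.00031413, -0.00065437,
        0.00062775, -0.00053116]), 'joint_efforts': array([ 2.40839090e-04, -5.07975984e+01, -8.03887099e-02, -2.36156738e+01,
       -6.14272524e-02,  3.77598207e-02,  1.37594234e-04]), 'tool_pos': array([ 0.23997027, -0.6302634 ,  0.2215031 ]), 'ee_rot': array([-9.51840154e-04,  9.83497910e-01,  1.80916844e-01, -2.23778243e-04]), 'ft_force': array([-0.36645368,  0.49196892, -0.18965269]), 'torque': array([ 0.00977235, -0.00407943, -0.00880895]), 'grip_force': 0.0, 'gripper_width': 0.08684040121194367}
scene {'camera_matrix': [[467.0938, 0.0, 253.7193], [0.0, 467.0938, 194.6643], [0.0, 0.0, 1.0]], 'eye': [0.6789, -0.6045, 1.2794], 'orientation': [0.9609, 0.2471, 0.032, 0.1211]}
top {'camera_matrix': [[404.4796, 0.0, 257.3533], [0.0, 404.4796, 188.6633], [0.0, 0.0, 1.0]], 'eye': [0.4306, -0.0004, 1.2352], 'orientation': [0.7159, 0.0249, -0.0292, -0.6971]}
wrist {'camera_matrix': [[283.4595, 0.0, 257.3772], [0.0, 283.4595, 185.587], [0.0, 0.0, 1.0]], 'T_tool_cam': [[-0.0011, 0.9643, 0.265, 0.0733], [1.0, 0.001, 0.0003, 0.0002], [-0.0, 0.265, -0.9643, -0.1609], [0.0, 0.0, 0.0, 1.0]]}
```
View pics/scene0.png

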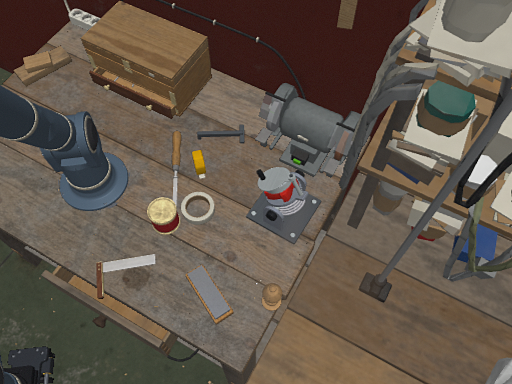

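View pics/top0.png

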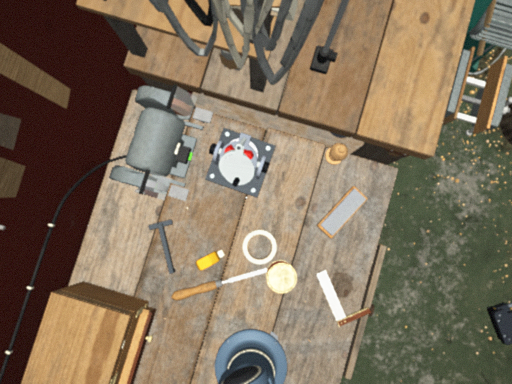

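The scene image shows the stand at (283,205), the spanner at (222,133) and the oilstone at (208,293). It also shows the finial at (272,297) and the tape at (198,207). In the top view the stand is at (240,163) and the spanner is a dark T, with its head at (161,223) and its handle end at (172,270).

Create h.py:
```python
from workcell import arm
import cv2,numpy as np
from scipy.spatial.transform import Rotation as R
def q2R(q): return R.from_quat(np.asarray(q)[[1,2,3,0]]).as_matrix()
class Cam:
    def __init__(s,name):
        st=arm.sense(); s.tool=(np.array(st["tool_pos"]),q2R(st["ee_rot"]))
        d=arm.snapshot(name); s.img=np.array(d["pixels"]); s.K=np.array(d["camera_matrix"])
        if name=="wrist":
            T=np.array(d["T_tool_cam"]); s.Rc=s.tool[1]@T[:3,:3]; s.e=s.tool[1]@T[:3,3]+s.tool[0]
        else: s.Rc=q2R(d["orientation"]); s.e=np.array(d["eye"])
    def ray(s,u,v):
        a=np.linalg.inv(s.K)@np.array([u,v,1.]); a=s.Rc@np.array([a[0],-a[1],-a[2]]); return a/np.linalg.norm(a)
    def plane(s,u,v,z=0.,n=(0,0,1),p=None):
        n=np.array(n,float); p=np.array([0,0,z]) if p is None else np.array(p); d=s.ray(u,v)
        return s.e+d*(n@(p-s.e))/(n@d)
    def px(s,P):
        c=s.Rc.T@(np.array(P)-s.e); a=s.K@np.array([c[0],-c[1],-c[2]]); return a[:2]/a[2]
def tri(obs):
    A=np.zeros((3,3));b=np.zeros(3); L=[]
    for c,u,v in obs:
        d=c.ray(u,v);M=np.eye(3)-np.outer(d,d);A+=M;b+=M@c.e;L.append((M,c.e))
    p=np.linalg.solve(A,b); return p,[np.linalg.norm(M@(p-e)) for M,e in L]
```

Run:
```python
from h import *
a=Cam("scene");b=Cam("top")
def crop(i,x,y,w,h,k): return cv2.resize(i[y:y+h,x:x+w],None,fx=k,fy=k,interpolation=cv2.INTER_CUBIC)
A=crop(a.img,240,155,90,90,4);B=crop(b.img,200,120,90,90,4)
C=crop(a.img,180,110,90,50,4);D=crop(b.img,130,205,90,75,4)
D=D[:200]if 0 else crop(b.img,135,212,90,62,4)[:200+48]
C=cv2.copyMakeBorder(C,0,48,0,0,0)
D=D[:C.shape[0]]
cv2.imwrite("pics/c1.png",np.vstack([np.hstack([A,B])[:350],np.hstack([C,D])]))
for n,c in(("scene",a),("top",b)):
    print(n,[c.px(p).round(0) for p in ((.7,0,0),(.7,.2,0),(.5,0,0),(0.5,-.2,0))])
print(b.plane(161,223,.02),b.plane(172,270,.025),b.plane(240,163,0),b.plane(260,247,.02),b.plane(342,212,.03),b.plane(337,152,.1),b.plane(281,277,.05),b.plane(210,260,.03))
```

```text
scene [array([311., 231.]), array([323., 176.]), array([247., 216.]), array([229., 277.])]
top [array([257., 132.]), array([192., 131.]), array([255., 197.]), array([320., 199.])]
[0.41307901 0.27858036 0.02      ] [0.27591479 0.23888835 0.025     ] [0.60297198 0.04877883 0.        ] [ 0.34960795 -0.01906249  0.02      ] [ 0.46001569 -0.26050308  0.03      ] [ 0.62799673 -0.22942198  0.1       ] [ 0.26715225 -0.08153629  0.05      ] [0.30848093 0.12737869 0.03      ]
```

View pics/c1.png

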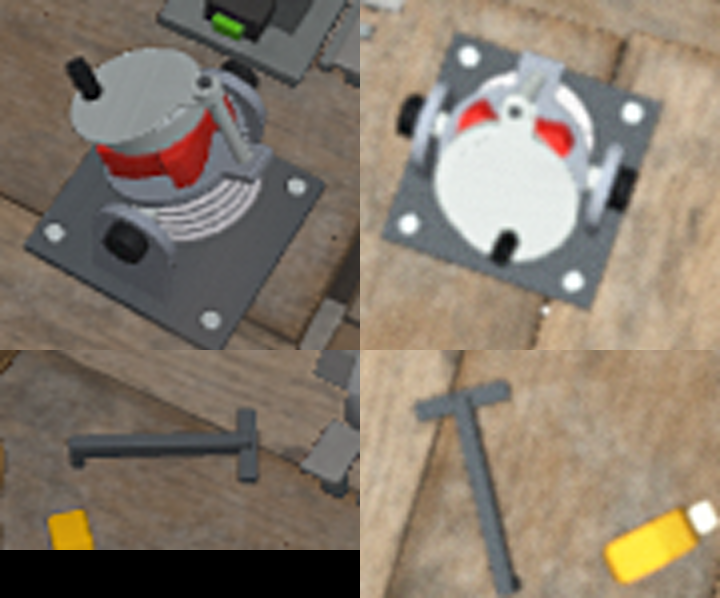

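The crops show the pivot pin top at (205,82) in the scene crop and (516,110) in the top crop. The peg tip is at about (77,67) and (500,252). The plate bolts in the top crop are at (468,57), (632,112), (573,281) and (409,223). The spanner T is clear in both crops.

Run:
```python
from h import *
np.set_printoptions(precision=4,suppress=True)
a=Cam("scene");b=Cam("top")
S=lambda X,Y:(a,240+X/4-.4,155+Y/4-.4)
T=lambda X,Y:(b,200+(X-360)/4-.4,120+Y/4-.4)
bt=[b.plane(*T(*p)[1:],.013) for p in((468,57),(632,112),(573,281),(409,223))]
bs=[a.plane(*S(*p)[1:],.013) for p in((297,186),(211,321),(55,232))]
print(np.array(bt),np.mean(bt,0));print(np.array(bs),(bs[0]+bs[2])/2)
pv=tri([S(205,82),T(516,110)]);pg=tri([S(77,67),T(500,252)])
print(pv,pg,pg[0]-pv[0],np.linalg.norm(pg[0]-pv[0]))
print("tapecentre etc")
# spanner
hs=cv2.cvtColor(b.img,cv2.COLOR_BGR2HSV)
g=b.img.astype(int); m=((g.max(2)<110)&(g.max(2)-g.min(2)<22)).astype(np.uint8)*255
mm=np.zeros_like(m);mm[212:280,140:185]=m[212:280,140:185]
n,l,st,ce=cv2.connectedComponentsWithStats(mm);i=1+np.argmax(st[1:,4]);print(st[i],ce[i])
ys,xs=np.where(l==i);P=np.array([b.plane(x,y,.026) for x,y in zip(xs,ys)])[:,:2]
c=P.mean(0);u,s,v=np.linalg.svd(P-c);d=v[0]*np.sign(v[0]@[-1,0]);t=(P-c)@d;w=(P-c)@[-d[1],d[0]]
print("c",c,"dir",d,t.min(),t.max(),"handle w bins",[(round(w[(t>q)&(t<q+.02)].mean(),4),round(np.ptp(w[(t>q)&(t<q+.02)]),3)) for q in np.arange(t.min(),t.max()-.01,.02)])
```

```text
[[ 0.6899  0.0919  0.013 ]
 [ 0.6509 -0.0346  0.013 ]
 [ 0.5203  0.0069  0.013 ]
 [ 0.5611  0.1325  0.013 ]] [0.6055 0.0492 0.013 ]
[[ 0.688   0.0947  0.013 ]
 [ 0.6478 -0.0322  0.013 ]
 [ 0.5178  0.0104  0.013 ]] [0.6029 0.0526 0.013 ]
(array([0.613 , 0.0447, 0.2162]), [np.float64(0.0005006326653505792), np.float64(0.0005006326653506165)]) (array([0.5241, 0.0534, 0.1861]), [np.float64(0.0012306841563914823), np.float64(0.0012306841563915474)]) [-0.0889  0.0087 -0.0301] 0.09427708289041553
tapecentre etc
[161 223  14  50  98] [167.4286 248.1735]
c [0.3396 0.2549] dir [-0.9605 -0.2783] -0.07612132827255887 0.0719549594762981 handle w bins [(np.float64(0.0003), np.float64(0.006)), (np.float64(-0.0), np.float64(0.004)), (np.float64(-0.0004), np.float64(0.005)), (np.float64(-0.0001), np.float64(0.006)), (np.float64(-0.0001), np.float64(0.006)), (np.float64(-0.0001), np.float64(0.004)), (np.float64(-0.0001), np.float64(0.005))]
```

Add to h.py:
```python
np.set_printoptions(precision=4,suppress=True)
C=np.array([.6045,.0505,0]); yaw=np.arctan2(-.0406,.1288); th=np.radians(27); L=.0796
try:
    import json; g_=json.load(open("geo.json")); C=np.array(g_["C"]);yaw=g_["yaw"];th=g_["th"];L=g_["L"]
except FileNotFoundError: pass
X=np.array([np.cos(yaw),np.sin(yaw),0]);Y=np.array([-np.sin(yaw),np.cos(yaw),0]);Z=np.array([0,0,1.])
u=np.cos(th)*X+np.sin(th)*Z; ax=-np.sin(th)*X+np.cos(th)*Z
F=C+.095*Z+L*ax                      # collar face
W=lambda p:F+p[0]*u+p[1]*Y+p[2]*ax   # arbor frame -> world
A=np.column_stack([u,Y,ax])
def Rarb(phi=0.): # tool down the arbor, turned phi ccw about arbor
    return A@R.from_rotvec([0,0,phi]).as_matrix()@np.diag([1,-1,-1.])
def plan(p,Rt):
    st=arm.sense();p0=np.array(st["tool_pos"]);R0=q2R(st["ee_rot"])
    r=R.from_matrix(R0.T@Rt).as_rotvec()
    print("rot first:",r,"then shift:",Rt.T@(p-p0)," | shift first:",R0.T@(p-p0),"n",np.linalg.norm(p-p0)/.0417,np.linalg.norm(r)/.125)
    print("now",p0,"joints",np.array(st["joints"]),"t",st["time_s"],"to",p)
```

Run:
```python
from h import *
plan(W([0,0,.105]),Rarb())
plan(np.array([.45,-.1,.38]),Rarb())
```

```text
rot first: [-0.158   0.4535  0.6565] then shift: [ 0.0693 -0.7592 -0.0064]  | shift first: [ 0.5171 -0.559  -0.0369] n 18.282489225986208 6.507173641054969
now [ 0.2402 -0.6307  0.2223] joints [ 1.1781  0.4688 -0.0486  1.5328  0.0241  1.141  -0.0823] t 0.35 to [0.5246 0.0757 0.2595]
rot first: [-0.158   0.4535  0.6565] then shift: [ 0.1077 -0.5692 -0.1221]  | shift first: [ 0.3849 -0.4213 -0.1575] n 14.19749126028695 6.507173641054969
now [ 0.2402 -0.6307  0.2223] joints [ 1.1781  0.4688 -0.0486  1.5328  0.0241  1.141  -0.0823] t 0.35 to [ 0.45 -0.1   0.38]
```

Units first: shifts go in units of 100 mm and turns go in units of 0.2 rad. So -0.035 m is -0.35, -0.029 m is -0.29.

Emit:
inch_along:
  steps:
    - [[0.05,-0.1,-0.35,0,0,0],[0.2,-0.2,-0.25,0,0,0],[0.27,-0.29,-0.1,0,0,0],[0.27,-0.29,-0.1,0,0,0],[0.27,-0.29,-0.1,0,0,0],[0.27,-0.29,-0.1,0,0,0],[0.27,-0.29,-0.1,0,0,0],[0.27,-0.29,-0.1,0,0,0]]

```text
time_s: 1.02
tool_pos: [0.3427, -0.3716, 0.3432]
ee_rot: [0.0, 0.984, 0.181, 0.0]
ft_force: [0.9, -0.0, 0.7]
gripper_width: 0.0869
grip_force: 0.0
```

Emit:
inch_along:
  steps:
    - [[0.27,-0.29,-0.1,0,0,0],[0.27,-0.29,-0.1,0,0,0],[0.27,-0.29,-0.1,0,0,0],[0.27,-0.29,-0.1,0,0,0],[0.27,-0.29,-0.1,0,0,0],[0.27,-0.29,-0.1,0,0,0],[0.2,-0.2,0,0,0,0]]

```text
time_s: 1.6
tool_pos: [0.445, -0.1235, 0.4051]
ee_rot: [0.001, 0.983, 0.183, 0.002]
ft_force: [-0.1, 0.8, 1.1]
gripper_width: 0.087
grip_force: 0.0
```

Emit:
inch_along:
  steps:
    - [[0,0,0,-0.11,0.325,0.47],[0,0,0,-0.11,0.325,0.47],[0,0,0,-0.11,0.325,0.47],[0,0,0,-0.11,0.325,0.47],[0,0,0,-0.11,0.325,0.47],[0,0,0,-0.11,0.325,0.47],[0,0,0,-0.11,0.325,0.47]]

```text
time_s: 2.18
tool_pos: [0.4431, -0.1278, 0.4029]
ee_rot: [0.034, 0.96, -0.151, 0.233]
ft_force: [-0.0, -0.4, 0.7]
gripper_width: 0.0873
grip_force: 0.0
```

Run:
```python
from h import *
plan(W([0,0,.105]),Rarb())
```

```text
rot first: [-0.0021 -0.0042 -0.0074] then shift: [-0.0504 -0.2186  0.1353]  | shift first: [-0.0526 -0.2179  0.1356] n 6.282250863244932 0.0704599982757166
now [ 0.4431 -0.1278  0.4029] joints [ 0.7208 -0.2593 -0.4352  2.0069 -0.122   0.8965 -1.5577] t 2.1833 to [0.5246 0.0757 0.2595]
```

In the tool's units: -0.032 m is -0.32, -0.031 m is -0.31.

Emit:
inch_along:
  steps:
    - [[-0.075,-0.31,0.19,0,0,0],[-0.075,-0.31,0.19,0,0,0],[-0.075,-0.31,0.19,0,0,0],[-0.075,-0.31,0.19,0,0,0],[-0.075,-0.31,0.19,0,0,0],[-0.075,-0.31,0.19,0,0,0],[-0.06,-0.32,0.2,0,0,0],[0,0,0,0,0,0]]

```text
time_s: 2.85
tool_pos: [0.5171, 0.0646, 0.2671]
ee_rot: [0.033, 0.962, -0.146, 0.226]
ft_force: [0.3, 0.5, -0.2]
gripper_width: 0.0872
grip_force: 0.0
```

Run:
```python
from h import *
plan(W([0,0,.105]),Rarb())
c=Cam("wrist");i=c.img.copy();cv2.imwrite("pics/w1raw.png",i)
for p,co in((W([0,0,12e-3]),(255,0,0)),(W([.064,0,.024]),(0,255,0)),(W([.064-.092*np.cos(.2),-.092*np.sin(.2),.044]),(0,0,255))):
    q=c.px(p);print(q);cv2.circle(i,(int(round(q[0])),int(round(q[1]))),2,co,-1)
for k in range(60):
    q=c.px(W([.064-.056*np.cos(.2)+.044*np.cos(k/9.5),-.056*np.sin(.2)+.044*np.sin(k/9.5),.012]));cv2.circle(i,(int(round(q[0])),int(round(q[1]))),0,(0,0,255),-1)
cv2.imwrite("pics/w1.png",cv2.resize(i,(768,576),interpolation=cv2.INTER_CUBIC))
```

```text
rot first: [-0.005   0.0099  0.003 ] then shift: [-0.     -0.0128  0.0085]  | shift first: [ 0.0001 -0.0128  0.0086] n 0.36964058845510966 0.0915853778399861
now [0.5171 0.0646 0.2671] joints [ 0.6841  0.0674 -1.0714  2.0819  0.5266  0.7231 -2.5934] t 2.85 to [0.5246 0.0757 0.2595]
[244.8912 185.1471]
[243.48   117.0855]
[264.3442 223.9352]
```

View pics/w1.png

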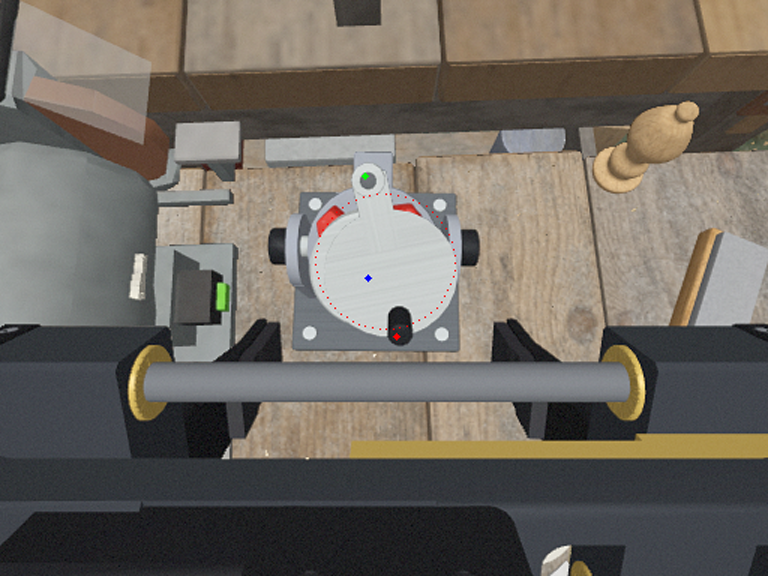

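The wrist view shows the pin top at (368,181) of the enlarged picture and the peg from (401,310) to (399,345). The predicted points agree to about 2 px sideways and 3 px for the pivot.

Run:
```python
from h import *
a=Cam("scene");b=Cam("top");c=Cam("wrist")
g=c.img.astype(int);m=(g.max(2)<60).astype(np.uint8);m[:195]=0;m[235:]=0;m[:,:230]=0;m[:,300:]=0
n,l,st,ce=cv2.connectedComponentsWithStats(m);print(st[1:],ce[1:])
# disc outline
d=((g.min(2)>165)&(g.max(2)-g.min(2)<20)).astype(np.uint8);d[:140]=0;d[225:]=0;d[:,:205]=0;d[:,310:]=0
n,l2,st2,ce2=cv2.connectedComponentsWithStats(d);i=1+np.argmax(st2[1:,4]);k=max(cv2.findContours((l2==i).astype(np.uint8),0,1)[0],key=cv2.contourArea)
hull=cv2.convexHull(k);print("disc",st2[i],cv2.fitEllipse(hull))
print("pred disc ctr",c.px(W([.064-.056*np.cos(.2),-.056*np.sin(.2),.012])))
S=lambda x,y:(a,240+x/4-.4,155+y/4-.4)
T=lambda x,y:(b,200+(x-360)/4-.4,120+y/4-.4)
wp=(c,245,120.3)
for o in([S(205,82),T(516,110),wp],[S(205,82),wp],[T(516,110),wp]):
    p=tri(o);print("pivot",p,A.T@(p[0]-F))
pt=(c,266.3,223)
for o in([S(77,67),T(500,252),pt],[S(77,67),pt],[T(500,252),pt]):
    p=tri(o);print("peg",p,A.T@(p[0]-F))
# bolts in wrist
for q in((315,204),(440,205),(442,334),(310,333)): print(c.plane(q[0]/1.5,q[1]/1.5,.013))
```

```text
[[253 207  16  26 327]] [[260.7737 219.4495]]
disc [ 205  140   97   85 6453] ((251.3387908935547, 175.0279083251953), (98.59004211425781, 106.6158676147461), 98.2209243774414)
pred disc ctr [251.2156 178.5953]
pivot (array([0.6125, 0.0432, 0.2182]), [np.float64(0.00023720499119410444), np.float64(0.0017878491912133611), np.float64(0.001941988604811932)]) [ 0.0647 -0.0046  0.0257]
pivot (array([0.612, 0.042, 0.219]), [np.float64(0.0009542066930075499), np.float64(0.0009542066930077175)]) [ 0.065  -0.0058  0.0265]
pivot (array([0.6121, 0.0432, 0.2192]), [np.float64(0.0018575952490232285), np.float64(0.0018575952490232153)]) [ 0.0647 -0.0047  0.0267]
peg (array([0.5241, 0.0514, 0.1898]), [np.float64(0.0009585382937432513), np.float64(0.0024087625670321943), np.float64(0.001686725942660436)]) [-0.0255 -0.0233  0.0398]
peg (array([0.5239, 0.0497, 0.1914]), [np.float64(0.00016978882316447022), np.float64(0.00016978882316449187)]) [-0.0245 -0.025   0.0411]
peg (array([0.5218, 0.0517, 0.2268]), [np.float64(0.00031082162519816025), np.float64(0.00031082162519814854)]) [-0.0107 -0.0237  0.0738]
[0.694  0.0842 0.013 ]
[ 0.6521 -0.0436  0.013 ]
[ 0.5211 -0.0004  0.013 ]
[0.5626 0.1266 0.013 ]
```

Run:
```python
from h import *
c=Cam("wrist");print(c.tool[0])
i=c.img[85:245,175:335];cv2.imwrite("pics/w2.png",cv2.resize(i,None,fx=3.75,fy=3.75,interpolation=cv2.INTER_CUBIC))
```

```text
[0.5173 0.0593 0.2703]
```

View pics/w2.png

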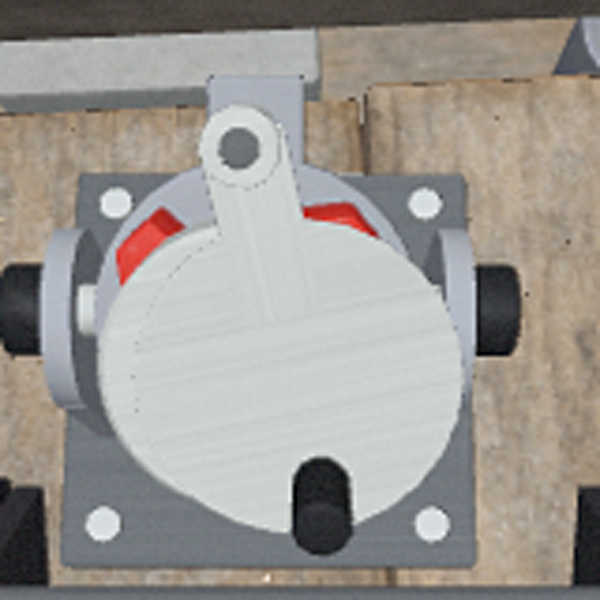

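Settled close view: pin top at (240,148), peg top face at about (322,530), and bolts at (116,203), (425,204), (432,524) and (102,524).

Run:
```python
from h import *
a=Cam("scene");b=Cam("top");c=Cam("wrist");print(c.tool[0],arm.sense()["joint_velocities"],arm.sense()["joints"])
S=lambda x,y:(a,240+x/4-.4,155+y/4-.4)
T=lambda x,y:(b,200+(x-360)/4-.4,120+y/4-.4)
w=lambda x,y:(c,175+x/3.75-.4,85+y/3.75-.4)
B=np.array([c.plane(*w(*q)[1:],.013) for q in((116,203),(425,204),(432,524),(102,524))]);print(B,B.mean(0))
d=B[0]+B[1]-B[2]-B[3];print("yaw",np.arctan2(d[1],d[0]),yaw)
for s,t,k in(((205,82),(516,110),(240,148)),((77,67),(500,252),(322,530))):
  for o in([S(*s),T(*t),w(*k)],[S(*s),w(*k)],[T(*t),w(*k)]):
    p=tri(o);print(p[0],np.array(p[1]),A.T@(p[0]-F))
```

```text
[0.5174 0.0592 0.2708] [-0.0025  0.005  -0.0061  0.0015  0.0012 -0.0012 -0.0035] [ 0.6879  0.0565 -1.0634  2.0812  0.5218  0.7235 -2.5869]
[[ 0.6932  0.091   0.013 ]
 [ 0.6521 -0.0357  0.013 ]
 [ 0.5218  0.0062  0.013 ]
 [ 0.5626  0.1336  0.013 ]] [0.6074 0.0487 0.013 ]
yaw -0.3131318810593437 -0.3053585800886369
[0.613  0.0457 0.2141] [0.0005 0.0011 0.0007] [ 0.0626 -0.002   0.0222]
[0.6126 0.0462 0.2137] [0.0002 0.0002] [ 0.0619 -0.0017  0.0221]
[0.6151 0.0456 0.2081] [0.0003 0.0003] [ 0.0616 -0.0015  0.0159]
[0.524  0.054  0.1851] [0.0013 0.0013 0.0005] [-0.0284 -0.0209  0.036 ]
[0.5233 0.0542 0.1842] [0.0007 0.0007] [-0.0295 -0.0208  0.0355]
[0.5246 0.0542 0.1861] [0.0007 0.0007] [-0.0276 -0.0205  0.0367]
```

```bash
echo '{"C":[0.606,0.0500,0],"yaw":-0.312,"th":0.5,"L":0.077}' > geo.json
```

Run:
```python
from h import *
P=np.array([.524,.054,.1853]);print("peg model",W([.064-.0899,-.0192,.044]),A.T@(P-F))
plan(P+.04*ax,Rarb(.21)); plan(P-.022*ax,Rarb(.21))
```

```text
peg model [0.5233 0.0565 0.1888] [-0.0263 -0.0214  0.0402]
rot first: [-0.0036  0.0309 -0.2068] then shift: [-0.0339 -0.0041  0.0388]  | shift first: [-0.0328  0.003   0.0398] n 1.239120447888636 1.6730731701053365
now [0.5174 0.0593 0.2707] joints [ 0.6879  0.0565 -1.0634  2.0812  0.5218  0.7235 -2.5869] t 3.25 to [0.5057 0.0599 0.2204]
rot first: [-0.0036  0.0309 -0.2068] then shift: [-0.0339 -0.0041  0.1008]  | shift first: [-0.0309  0.003   0.1018] n 2.5519279962816017 1.6730731701053365
now [0.5174 0.0593 0.2707] joints [ 0.6879  0.0565 -1.0634  2.0812  0.5218  0.7235 -2.5869] t 3.25 to [0.534  0.0508 0.166 ]
```

In the tool's units: 0.02 m is 0.2, 0.019 m is 0.19, -0.103 rad is -0.515.

Emit:
inch_along:
  steps:
    - [[0,0,0,-0.005,0.075,-0.515],[0,0,0,-0.005,0.075,-0.515],[-0.17,-0.02,0.2,0,0,0],[-0.17,-0.02,0.19,0,0,0],[0,0,0,0,0,0],[0,0,0,0,0,0]]

```text
time_s: 3.75
tool_pos: [0.505, 0.0606, 0.2191]
ee_rot: [0.062, 0.968, -0.048, 0.237]
ft_force: [-0.5, 0.2, -0.1]
gripper_width: 0.087
grip_force: 0.0
```

Run:
```python
from h import *
P=np.array([.524,.054,.1853])
plan(P-.022*ax,Rarb(.21))
```

```text
rot first: [-0.0033  0.0037  0.0015] then shift: [0.0013 0.0008 0.0613]  | shift first: [0.0015 0.001  0.0613] n 1.470532991452224 0.04143631885802805
now [0.505  0.0606 0.2191] joints [ 0.6071  0.1142 -1.0396  2.1896  0.7463  0.638  -2.636 ] t 3.75 to [0.534  0.0508 0.166 ]
```

In the tool's units: -0.12 rad is -0.6.

Emit:
inch_along:
  steps:
    - [[0,0,0,0,0,-0.6],[0,0,0,0,0,-0.6],[0,0,0,0,0,-0.6],[0,0,0,0,0,-0.6],[0,0,0,0,0,-0.6],[0,0,0,0,0,0]]

```text
time_s: 4.25
tool_pos: [0.5071, 0.0611, 0.2216]
ee_rot: [0.13, 0.939, 0.24, 0.211]
ft_force: [0.5, -0.8, -0.6]
gripper_width: 0.0869
grip_force: 0.0
```

Run:
```python
from h import *
P=np.array([.524,.054,.1853])
plan(P-.022*ax,Rarb(.81))
```

```text
rot first: [-0.0026 -0.0031  0.0012] then shift: [-0.0021  0.0001  0.0626]  | shift first: [-0.0023  0.0002  0.0626] n 1.502058477520413 0.03397085966903282
now [0.5071 0.0611 0.2216] joints [ 0.6794  0.13   -1.121   2.1837  0.7739  0.6522 -2.0565] t 4.25 to [0.534  0.0508 0.166 ]
```

In the tool's units: 0.021 m is 0.21, 0.02 m is 0.2.

Emit:
inch_along:
  steps:
    - [[-0.01,0,0.21,0,0,0],[-0.01,0,0.21,0,0,0],[0,0,0.2,0,0,0],[0,0,0,0,0,0]]

```text
time_s: 4.58
tool_pos: [0.5326, 0.0495, 0.1624]
ee_rot: [0.129, 0.94, 0.237, 0.207]
ft_force: [-1.0, -0.4, -0.4]
gripper_width: 0.0868
grip_force: 0.0
```

Emit:
inch_along:
  steps:
    - [[0,0,0,0,0,0],[0,0,0,0,0,0],[0,0,0,0,0,0],[0,0,0,0,0,0],[0,0,0,0,0,0],[0,0,0,0,0,0]]
  finger_gap: 0.0

```text
time_s: 5.08
tool_pos: [0.5322, 0.051, 0.1648]
ee_rot: [0.13, 0.939, 0.239, 0.209]
ft_force: [0.2, 0.1, -0.3]
gripper_width: 0.055
grip_force: 0.0
```

Run:
```python
from h import *
s=arm.sense();print(s["joints"],A.T@(s["tool_pos"]-F),s["torque"])
```

```text
[ 0.5336  0.288  -0.9987  2.2087  1.0642  0.6461 -2.3131] [-0.0284 -0.0217  0.0181] [ 0.1441  0.5212 -0.0069]
```

Emit:
inch_along:
  steps:
    - [[0,0,0,0,0,0],[0,0,0,0,0,0],[0,0,0,0,0,0],[0,0,0,0,0,0],[0,0,0,0,0,0],[0,0,0,0,0,0],[0,0,0,0,0,0],[0,0,0,0,0,0]]
  finger_gap: 0.0

```text
time_s: 5.75
tool_pos: [0.5323, 0.0509, 0.1642]
ee_rot: [0.13, 0.939, 0.239, 0.209]
ft_force: [1.2, -0.0, 0.4]
gripper_width: 0.0152
grip_force: 30.0
```

Run:
```python
from h import *
s=arm.sense();print(s["joints"],A.T@(s["tool_pos"]-F),s["torque"])
p=A.T@(s["tool_pos"]-F); g=.21; 
# arc steps in tool frame for turning dphi with phi=guard angle+.6
```

```text
[ 0.5329  0.2895 -0.9979  2.2087  1.065   0.6462 -2.3131] [-0.0287 -0.0218  0.0175] [-0.0071  0.3677 -0.0099]
```

In the tool's units: 0.008 m is 0.08, -0.0046 m is -0.046, -0.1 rad is -0.5.

Emit:
inch_along:
  steps:
    - [[-0.046,0.08,0,0,0,-0.5],[-0.046,0.08,0,0,0,-0.5],[-0.046,0.08,0,0,0,-0.5],[-0.046,0.08,0,0,0,-0.5],[0,0,0,0,0,0],[0,0,0,0,0,0]]

```text
time_s: 6.25
tool_pos: [0.5347, 0.0144, 0.1717]
ee_rot: [0.169, 0.873, 0.42, 0.179]
ft_force: [-4.0, -1.2, 3.8]
gripper_width: 0.0149
grip_force: 30.0
```

Create g.py:
```python
from h import *
s=arm.sense();p=A.T@(s["tool_pos"]-F);Rt=A.T@q2R(s["ee_rot"]);d=np.array([.064,0])-p[:2]
print(s["joints"],p,"guard",np.arctan2(-(p[1]),.064-p[0]),"rad",np.linalg.norm(d),"phi",np.arctan2(Rt[1,0],Rt[0,0]),"tilt",Rt[:,2],"F",s["ft_force"],"M",s["torque"],s["time_s"])
```

```bash
python3 g.py
```

```text
[ 0.6855  0.285  -1.0656  2.208   1.0444  0.6222 -1.8126] [-0.0132 -0.0557  0.0176] guard 0.6253807525700522 rad 0.09522090824620513 phi 1.2089727387918312 tilt [-0.003   0.0013 -1.    ] F [-4.0232 -1.2209  3.7978] M [-0.2087  0.6926 -0.2235] 6.25
```

Emit:
inch_along:
  steps:
    - [[-0.046,0.08,0,0,0,-0.5],[-0.046,0.08,0,0,0,-0.5],[-0.046,0.08,0,0,0,-0.5],[-0.046,0.08,0,0,0,-0.5],[-0.046,0.08,0,0,0,-0.5],[0,0,0,0,0,0],[0,0,0,0,0,0]]

```text
time_s: 6.83
tool_pos: [0.5554, -0.0233, 0.1889]
ee_rot: [0.209, 0.742, 0.623, 0.13]
ft_force: [-10.9, -2.3, 14.1]
gripper_width: 0.0153
grip_force: 30.0
```

```bash
python3 g.py
```

```text
[ 0.8524  0.3272 -1.1675  2.1539  1.0251  0.6556 -1.1859] [ 0.0225 -0.0853  0.0177] guard 1.117537098868129 rad 0.0948609505051194 phi 1.7092267992495351 tilt [-0.0028 -0.0018 -1.    ] F [-10.8549  -2.2567  14.1109] M [-0.82    1.1289 -0.5617] 6.8333
```

Emit:
inch_along:
  steps:
    - [[-0.046,0.08,-0.01,0,0,-0.5],[-0.046,0.08,-0.01,0,0,-0.5],[-0.046,0.08,-0.005,0,0,-0.5],[-0.046,0.08,-0.005,0,0,-0.5],[0,0,0,0,0,0],[0,0,0,0,0,0]]

```text
time_s: 7.33
tool_pos: [0.5817, -0.041, 0.2066]
ee_rot: [0.229, 0.604, 0.758, 0.087]
ft_force: [5.2, -2.4, -7.9]
gripper_width: 0.0154
grip_force: 30.0
```

```bash
python3 g.py
```

```text
[ 0.9326  0.3962 -1.2501  2.081   1.0309  0.7304 -0.72  ] [ 0.0577 -0.094   0.0187] guard 1.5040483349743952 rad 0.0942420595506799 phi 2.1075010698380416 tilt [-0.005   0.0017 -1.    ] F [ 5.2264 -2.375  -7.8641] M [-0.1742 -0.0383 -0.1709] 7.3333
```

Emit:
inch_along:
  steps:
    - [[-0.046,0.08,0,0,0,-0.5],[-0.046,0.08,0,0,0,-0.5],[-0.025,0.04,0,0,0,-0.25],[0,0,0,0,0,0],[0,0,0,0,0,0]]

```text
time_s: 7.75
tool_pos: [0.6016, -0.0455, 0.218]
ee_rot: [0.239, 0.505, 0.827, 0.058]
ft_force: [4.6, -4.6, -5.4]
gripper_width: 0.0155
grip_force: 30.0
```

```bash
python3 g.py
```

```text
[ 0.9397  0.4436 -1.2828  2.0282  1.0479  0.7909 -0.4533] [ 0.081  -0.0922  0.0189] guard 1.7529245563532059 rad 0.09379010709799283 phi 2.3568547811392886 tilt [-0.004   0.0002 -1.    ] F [ 4.6307 -4.6147 -5.4189] M [-0.6316 -0.0231 -0.3847] 7.75
```

Emit:
inch_along:
  steps:
    - [[0,0,0,0,0,0],[0,0,0,0,0,0],[0,0,0,0,0,0],[0,0,0,0,0,0]]
  finger_gap: 0.04

```text
time_s: 8.08
tool_pos: [0.6017, -0.0422, 0.2192]
ee_rot: [0.239, 0.503, 0.828, 0.059]
ft_force: [-0.0, -0.1, 0.0]
gripper_width: 0.034
grip_force: 0.0
```

```bash
python3 g.py
```

```text
[ 0.9388  0.4421 -1.2867  2.0282  1.0461  0.7894 -0.4517] [ 0.0808 -0.089   0.0204] guard 1.7574584458884739 rad 0.0906086761980928 phi 2.360733640657925 tilt [-0.0026  0.0045 -1.    ] F [-0.0124 -0.1278  0.0427] M [0.2202 0.4316 0.01  ] 8.0833
```

Emit:
inch_along:
  steps:
    - [[0,0,-0.3,0,0,0],[0,0,-0.3,0,0,0],[0,0,-0.2,0,0,0],[0,0,0,0,0,0]]
  finger_gap: 0.087

```text
time_s: 8.42
tool_pos: [0.5663, -0.029, 0.2936]
ee_rot: [0.243, 0.502, 0.828, 0.059]
ft_force: [0.6, 0.1, 1.0]
gripper_width: 0.059
grip_force: 0.0
```

Run:
```python
from h import *
from scipy.optimize import least_squares
q=np.array([(-.0287,-.0218),( -.0132,-.0557),(.0225,-.0853),(.0577,-.094),(.081,-.0922)])
f=least_squares(lambda c:np.hypot(*(q-c[:2]).T)-.092,[.06,0]);print(f.x,f.fun)
d=f.x-q;print(np.arctan2(-(q[:,1]-f.x[1]),d[:,0]))
plan(W([0,0,.105]),Rarb(np.pi))
```

```text
[ 0.0614 -0.0021] [ 0.0002 -0.0001 -0.0002 -0.      0.0002]
[0.2152 0.623  1.1334 1.5305 1.785 ]
rot first: [ 0.0046  0.0036 -0.7785] then shift: [ 0.0834  0.0874 -0.0012]  | shift first: [ 0.1207  0.0037 -0.0014] n 2.8967249842533374 6.228562732077909
now [ 0.5663 -0.029   0.2936] joints [ 1.1169  0.202  -1.3708  2.0035  0.6714  0.7466 -0.1466] t 8.4167 to [0.523  0.0768 0.2547]
```

Units first: shifts go in units of 100 mm and turns go in units of 0.2 rad. So 0.03 m is 0.3, 0.001 m is 0.01, -0.12 rad is -0.6.

Emit:
inch_along:
  steps:
    - [[0.3,0.01,0,0,0,0],[0.3,0.01,0,0,0,0],[0.3,0.01,0,0,0,0],[0.3,0.01,0,0,0,0],[0,0,0,0,0,-0.6],[0,0,0,0,0,-0.6],[0,0,0,0,0,-0.6],[0,0,0,0,0,-0.6]]

```text
time_s: 9.08
tool_pos: [0.5228, 0.0743, 0.2495]
ee_rot: [0.246, 0.289, 0.925, -0.0]
ft_force: [-0.5, -0.1, -0.3]
gripper_width: 0.0869
grip_force: 0.0
```

Emit:
inch_along:
  steps:
    - [[0,0,0,0,0,-0.6],[0,0,0,0,0,-0.6],[0,0,0,0,0,-0.3],[0,0,0,0,0,0],[0,0,0,0,0,0],[0,0,0,0,0,0]]

```text
time_s: 9.58
tool_pos: [0.523, 0.0737, 0.2498]
ee_rot: [0.243, 0.151, 0.957, -0.036]
ft_force: [0.2, -0.1, 0.3]
gripper_width: 0.0871
grip_force: 0.0
```

Run:
```python
from h import *
plan(W([0,0,.105]),Rarb(np.pi))
c=Cam("wrist");print(c.px(W([-.0026,-.0021,0])))
x,y=np.round(c.px(W([-.0026,-.0021,0]))).astype(int);x0,y0=max(x-70,0),max(y-70,0);print(x0,y0)
np.savez("w3.npz",img=c.img,Rc=c.Rc,e=c.e,K=c.K)
cv2.imwrite("pics/w3.png",cv2.resize(c.img[y0:y0+140,x0:x0+160],None,fx=4,fy=4,interpolation=cv2.INTER_CUBIC))
```

```text
rot first: [ 0.0034 -0.0037 -0.0024] then shift: [-0.0015  0.0029 -0.0048]  | shift first: [-0.0015  0.0029 -0.0048] n 0.13879046578061774 0.04500895405299517
now [0.523  0.0737 0.2498] joints [ 0.8399  0.2046 -1.3502  2.1057  0.8143  0.7821  0.2519] t 9.5833 to [0.523  0.0768 0.2547]
[257.6495 185.3987]
188 115
```

View pics/w3.png

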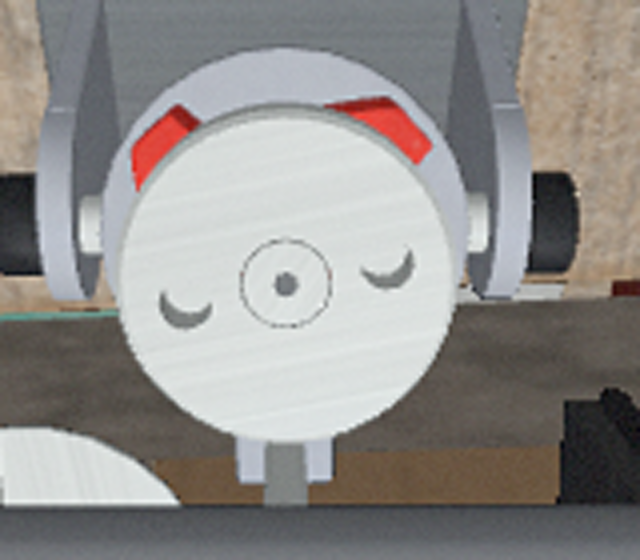

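The collar view shows the face centre at crop (286,284). The hole centres are at about (186,303) and (388,264), so the line of holes is about 0.2 rad off level and the collar is near 0.55. Next I refine the face pose.

Run:
```python
from h import *
z=np.load("w3.npz");g=z["img"].astype(int).min(2)
col=188+286//4
print("col",g[136:150,col],g[220:232,col]);r=115+284//4
print("row",g[r,212:224],g[r,296:308])
m=((g>196)).astype(np.uint8);m[:135]=0;m[230:]=0;m[:,:214]=0;m[:,306:]=0
k=max(cv2.findContours(m,cv2.RETR_EXTERNAL,cv2.CHAIN_APPROX_NONE)[0],key=cv2.contourArea)
e=cv2.fitEllipse(cv2.convexHull(k));print(e,cv2.boundingRect(k))
c=Cam.__new__(Cam);c.K,c.Rc,c.e=z["K"],z["Rc"],z["e"]
for thd,dL in((27,0),(29,0),(31,0),(29,.003),(29,-.003)):
    t=np.radians(thd);uu=np.cos(t)*X+np.sin(t)*Z;aa=-np.sin(t)*X+np.cos(t)*Z;f=C+.095*Z+(L+dL)*aa
    q=np.array([c.px(f+.042*(np.cos(s)*uu+np.sin(s)*Y)) for s in np.linspace(0,6.28,90)]);print(thd,dL,q.min(0),q.max(0),np.ptp(q,axis=0),"ctr",c.px(f))
```

```text
col [181 184 182 185 162 125 158 167 194 219 217 216 216 217] [219 221 222 218 220 182 131 129 129 128 129 126]
row [138 147 142 175 184 186 204 217 216 215 215 216] [219 219 220 220 215 193 149  55  85 179  90  93]
((259.1299743652344, 184.63119506835938), (80.48481750488281, 83.70941925048828), 86.76599884033203) (218, 145, 84, 80)
27 0 [216.0135 146.5953] [303.6657 230.1439] [87.6522 83.5486] ctr [259.8547 190.2257]
29 0 [215.9035 143.4473] [303.7686 228.2848] [87.8652 84.8375] ctr [259.8518 187.5352]
31 0 [215.8067 140.3612] [303.856  226.3114] [88.0494 85.9502] ctr [259.8477 184.8053]
29 0.003 [215.4636 143.8177] [304.2806 229.5085] [88.8171 85.6907] ctr [259.8881 188.3674]
29 -0.003 [216.334  143.0851] [303.2675 227.086 ] [86.9335 84.0009] ctr [259.8162 186.7206]
```

Add to h.py:
```python
sd=np.array([-.9605,-.2783,0]);sd/=np.linalg.norm(sd)
def Rdown(d=sd): return np.column_stack([d,np.cross(-Z,d),-Z])
SG=np.array([.351,.258,0.])
```

Run:
```python
from h import *
plan(np.array([.42,.05,.28]),Rarb(np.pi))
plan(np.array([.42,.05,.28]),Rdown())
```

```text
rot first: [ 0.0034 -0.0035 -0.0022] then shift: [ 0.0653 -0.0542 -0.0699]  | shift first: [ 0.0654 -0.0541 -0.0698] n 2.6353418147236285 0.042383482141317756
now [0.523  0.0737 0.25  ] joints [ 0.84    0.2043 -1.3503  2.1055  0.8141  0.7821  0.2524] t 9.6333 to [0.42 0.05 0.28]
rot first: [-0.1437  0.4829 -0.5829] then shift: [ 0.1055  0.0059 -0.03  ]  | shift first: [ 0.0654 -0.0541 -0.0698] n 2.6353418147236285 6.163720687425458
now [0.523  0.0737 0.25  ] joints [ 0.84    0.2043 -1.3503  2.1055  0.8141  0.7821  0.2524] t 9.6333 to [0.42 0.05 0.28]
```

Emit:
inch_along:
  steps:
    - [[0.22,-0.18,-0.23,0,0,0],[0.22,-0.18,-0.23,0,0,0],[0.22,-0.18,-0.23,0,0,0],[0,0,0,0,0,0],[0,0,0,0,0,0]]

```text
time_s: 10.05
tool_pos: [0.4641, 0.0576, 0.2609]
ee_rot: [0.225, 0.148, 0.962, -0.045]
ft_force: [0.4, 1.4, 0.9]
gripper_width: 0.0866
grip_force: 0.0
```

Run:
```python
from h import *
c=Cam("wrist");q=c.px(W([-.0024,-.0014,0]));print("pred",q)
np.savez("w4.npz",img=c.img,Rc=c.Rc,e=c.e,K=c.K)
g=c.img.astype(int).min(2);m=(g>196).astype(np.uint8);x,y=q.astype(int);M=np.zeros_like(m);M[max(y-60,0):y+60,x-60:x+60]=m[max(y-60,0):y+60,x-60:x+60]
for k in sorted(cv2.findContours(M,0,1)[0],key=cv2.contourArea)[-3:]:
    if len(k)>5: print(cv2.contourArea(k),cv2.fitEllipse(cv2.convexHull(k)))
plan(np.array([.42,.05,.28]),Rdown())
```

```text
pred [290.4837 216.5786]
41.0 ((290.4085998535156, 276.7174072265625), (13.626519203186035, 15.646663665771484), 88.92671966552734)
```

Emit:
inch_along:
  steps:
    - [[0,0,0,-0.12,0.4,-0.485],[0,0,0,-0.12,0.4,-0.485],[0,0,0,-0.12,0.4,-0.485],[0,0,0,-0.12,0.4,-0.485],[0,0,0,-0.12,0.4,-0.485],[0,0,0,-0.12,0.4,-0.485],[0,0,0,0,0,0]]

```text
time_s: 10.68
tool_pos: [0.4678, 0.0573, 0.2581]
ee_rot: [-0.016, -0.135, 0.991, 0.002]
ft_force: [1.7, -0.9, -0.2]
gripper_width: 0.0871
grip_force: 0.0
```

Run:
```python
from h import *
plan(SG+[0,0,.17],Rdown())
```

```text
rot first: [ 0.0078 -0.0304 -0.0117] then shift: [0.0563 0.2253 0.0881]  | shift first: [0.0562 0.2239 0.0916] n 5.956258614719391 0.26783133828776223
now [0.4678 0.0573 0.2581] joints [ 0.7922  0.3114 -1.1945  1.8869  0.3007  1.1837  1.3309] t 10.6833 to [0.351 0.258 0.17 ]Traceback (most recent call last):
  File "<stdin>", line 6, in <module>
cv2.error: OpenCV(4.12.0) /io/opencv/modules/imgproc/src/shapedescr.cpp:361: error: (-201:Incorrect size of input array) There should be at least 5 points to fit the ellipse in function 'fitEllipseNoDirect'
```

Emit:
inch_along:
  steps:
    - [[0.3,0,0,0,-0.075,0],[0.28,0,0,0,-0.075,0],[0,0.37,0,0,0,0],[0,0.37,0.1,0,0,0],[0,0.37,0.1,0,0,0],[0,0.37,0.2,0,0,0],[0,0.37,0.2,0,0,0],[0,0.37,0.2,0,0,0]]

```text
time_s: 11.35
tool_pos: [0.3501, 0.2528, 0.1825]
ee_rot: [0.002, -0.134, 0.991, -0.0]
ft_force: [1.1, -0.7, 0.5]
gripper_width: 0.0867
grip_force: 0.0
```

Emit:
inch_along:
  steps:
    - [[0,0,0,0,0,0],[0,0,0,0,0,0],[0,0,0,0,0,0]]

```text
time_s: 11.6
tool_pos: [0.3501, 0.2518, 0.1835]
ee_rot: [0.001, -0.136, 0.991, -0.0]
ft_force: [-0.3, -0.7, -0.1]
gripper_width: 0.0868
grip_force: 0.0
```

Run:
```python
from h import *
plan(SG+[0,0,.12],Rdown())
c=Cam("wrist");g=c.img.astype(int)
print(c.px(SG+[0,0,.025]),c.px(SG-sd*.06),c.px(SG+sd*.088+[0,0,.025]))
i=c.img.copy()
for p in(SG+[0,0,.031],SG-sd*.06+[0,0,.024],SG+sd*.088+[0,0,.031]):
    q=c.px(p);cv2.circle(i,(int(round(q[0])),int(round(q[1]))),1,(0,0,255),-1)
np.savez("w5.npz",img=c.img,Rc=c.Rc,e=c.e,K=c.K)
z=np.load("w4.npz")["img"][150:290,210:370]
cv2.imwrite("pics/w5.png",np.vstack([cv2.resize(i[:290],(720,408)),cv2.resize(z,None,fx=1.3,fy=1.3)[:,:].copy() if 0 else np.pad(cv2.resize(z,(213,187)),((0,0),(0,720-213),(0,0)))]))
```

```text
rot first: [-0.0011  0.0015 -0.01  ] then shift: [-0.0026  0.0057  0.0635]  | shift first: [-0.0025  0.0057  0.0635] n 1.5308788624063536 0.0817747454179045
now [0.3501 0.2518 0.1835] joints [ 0.3183  0.3159 -1.2072  2.081   0.3605  0.9754  0.7629] t 11.6 to [0.351 0.258 0.12 ]
[262.5947 173.8725] [262.5609 214.5757] [262.0862  93.9282]
```

View pics/w5.png

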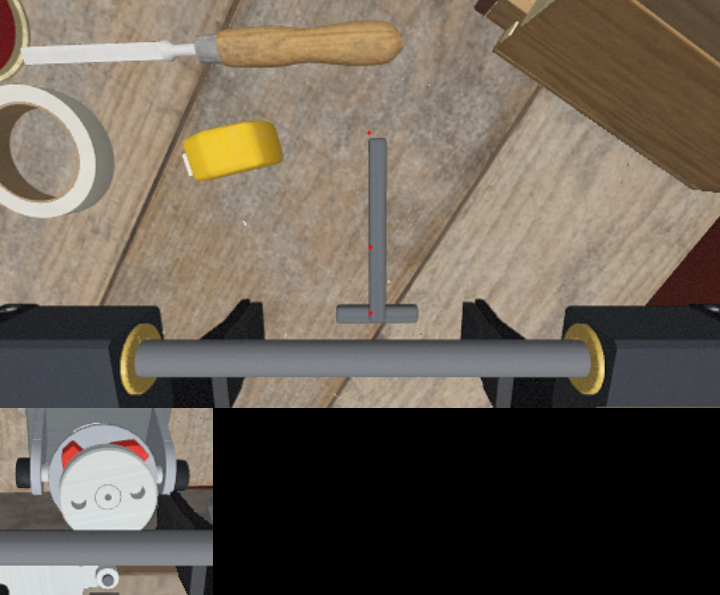

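The spanner handle runs straight up the wrist view, from the head at (377,314) to the end at (377,139). That is about 5 px to the right of my prediction. In the earlier departure view (bottom inset) the collar centre dot is at (107,497).

Run:
```python
from h import *
def L_(f):
    z=np.load(f);c=Cam.__new__(Cam);c.K,c.Rc,c.e,c.img=z["K"],z["Rc"],z["e"],z["img"];return c
c=L_("w5.npz");k=512/720
m=((c.img.astype(int).max(2)<125)&(np.ptp(c.img.astype(int),axis=2)<25)).astype(np.uint8);m[:95]=0;m[212:]=0;m[:,:250]=0;m[:,290:]=0
l,st=cv2.connectedComponentsWithStats(m)[1:3];i=1+np.argmax(st[1:,4]);print(st[i]);ys,xs=np.where(l==i)
for a,b in((105,130),(130,160),(160,190),(190,206)): print((a+b)/2,xs[(ys>=a)&(ys<b)].mean())
e=c.plane(377*k-.2,138.5*k-.2,.031);hd=c.plane(377*k-.2,314*k-.2,.024)
print("end",e,"head",hd,np.linalg.norm((e-hd)[:2]),np.arctan2(*(e-hd)[1::-1]),np.arctan2(sd[1],sd[0]))
hl,hr=c.plane(337*k,314*k,.024),c.plane(417.5*k,314*k,.024);print("head w",np.linalg.norm(hl-hr))
o=[(L_("w3.npz"),259.1,185.6),(L_("w4.npz"),210+107*160/213,150+(497-408)*160/213)]
p=tri(o);print("face centre tri",p,A.T@(p[0]-F))
```

```text
[ 262   98   13  114 1461]
117.5 268.01857585139317
145.0 267.9948586118252
175.0 268.0025974025974
198.0 267.9408866995074
end [0.2693 0.2406 0.031 ] head [0.4086 0.281  0.024 ] 0.14505170468977943 -2.8591128202488516 -2.8595705354388357
head w 0.06969120140458447
face centre tri (array([0.5712, 0.0603, 0.159 ]), [np.float64(0.0003673401095107071), np.float64(0.0003673401095107337)]) [-0.0012 -0.0009 -0.0034]
```

Run:
```python
from h import *
plan(np.array([.3524,.2647,.06]),Rdown())
```

```text
rot first: [-0.0015  0.0022 -0.0132] then shift: [-0.0052  0.013   0.1238]  | shift first: [-0.0048  0.0132  0.1238] n 2.9884511440818575 0.10751229958850596
now [0.351  0.2508 0.1838] joints [ 0.3212  0.315  -1.2068  2.0807  0.3603  0.9756  0.7632] t 11.65 to [0.3524 0.2647 0.06  ]
```

In the tool's units: 0.032 m is 0.32, 0.03 m is 0.3, -0.013 rad is -0.065.

Emit:
inch_along:
  steps:
    - [[-0.016,0.044,0.3,0,0,-0.065],[-0.016,0.044,0.3,0,0,0],[-0.016,0.044,0.3,0,0,0],[0,0,0.32,0,0,0],[0,0,0,0,0,0],[0,0,0,0,0,0]]

```text
time_s: 12.15
tool_pos: [0.3523, 0.2634, 0.0618]
ee_rot: [0.0, -0.14, 0.99, -0.001]
ft_force: [0.2, -0.2, 0.4]
gripper_width: 0.0873
grip_force: 0.0
```

Run:
```python
from h import *
plan(np.array([.3524,.2647,.012]),Rdown())
```

```text
rot first: [-0.002  -0.0003 -0.002 ] then shift: [-0.0005  0.0012  0.0498]  | shift first: [-0.0005  0.0013  0.0498] n 1.19398274389435 0.022934640493064068
now [0.3523 0.2634 0.0618] joints [ 0.0542  0.5132 -0.9811  2.1817  0.6334  0.764   0.501 ] t 12.15 to [0.3524 0.2647 0.012 ]
```

In the tool's units: 0.02 m is 0.2, 0.01 m is 0.1.

Emit:
inch_along:
  steps:
    - [[0,0.01,0.2,0,0,0],[0,0,0.2,0,0,0],[0,0,0.1,0,0,0],[0,0,0,0,0,0],[0,0,0,0,0,0],[0,0,0,0,0,0],[0,0,0,0,0,0],[0,0,0,0,0,0]]
  finger_gap: 0.0

```text
time_s: 12.82
tool_pos: [0.3523, 0.2666, 0.013]
ee_rot: [0.002, -0.141, 0.99, -0.0]
ft_force: [-0.1, -0.7, 0.1]
gripper_width: 0.0417
grip_force: 0.0
```

Emit:
inch_along:
  steps:
    - [[0,0,0,0,0,0],[0,0,0,0,0,0],[0,0,0,0,0,0],[0,0,0,0,0,0],[0,0,0,0,0,0],[0,0,0,0,0,0],[0,0,0,0,0,0]]
  finger_gap: 0.0

```text
time_s: 13.4
tool_pos: [0.3515, 0.266, 0.0119]
ee_rot: [0.001, -0.142, 0.99, -0.001]
ft_force: [0.4, -2.3, 3.2]
gripper_width: 0.0137
grip_force: 30.0
```

Run:
```python
from h import *
plan(np.array([.3524,.2647,.012]),Rdown())
print(arm.sense()["ft_force"],arm.sense()["torque"])
```

```text
rot first: [-0.0022  0.0015  0.002 ] then shift: [-0.0005 -0.0014 -0.0001]  | shift first: [-0.0005 -0.0015 -0.0001] n 0.03659804789129113 0.02651337687711511
now [0.3515 0.266  0.0119] joints [-0.0436  0.5889 -0.8755  2.212   0.7582  0.6735  0.3903] t 13.4 to [0.3524 0.2647 0.012 ]
[ 0.3512 -2.2944  3.2239] [-0.3369 -0.2138  0.0228]
```

Add to h.py:
```python
Fc=W([-.0018,-.0012,-.0025])
def fit(h,c=.552,xg=.0605): # tool target with the spanner tips h over the face, collar at c
    b=.75-c; e=-np.cos(b)*u-np.sin(b)*Y
    return Fc+xg*e+(.012+h)*ax, Rarb(np.pi+b)
```

```text
(no output)
```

Emit:
inch_along:
  steps:
    - [[0,0,-0.2,0,0,0],[0,0,-0.35,0,0,0],[0,0,-0.35,0,0,0],[0,0,-0.35,0,0,0],[0,0,-0.35,0,0,0],[0,0,-0.35,0,0,0],[0,0,-0.3,0,0,0],[0,0,0,0,0,0]]

```text
time_s: 14.07
tool_pos: [0.353, 0.2695, 0.2416]
ee_rot: [0.005, -0.141, 0.99, 0.001]
ft_force: [-0.2, 0.6, -2.1]
gripper_width: 0.0133
grip_force: 30.0
```

Run:
```python
from h import *
plan(*fit(.05))
print(arm.sense()["gripper_width"],arm.sense()["ft_force"],arm.sense()["torque"])
```

```text
rot first: [ 0.1978 -0.4534  0.3879] then shift: [-0.108  -0.1689  0.1399]  | shift first: [-0.0749 -0.2257  0.0567] n 5.861852565549385 5.02874411368443
now [0.353  0.2695 0.2416] joints [ 0.3711  0.2526 -1.2695  1.9867  0.2794  1.0847  0.8347] t 14.0667 to [0.4886 0.0741 0.1855]
0.013347737331060719 [-0.2199  0.5964 -2.0727] [ 0.2568 -0.1676 -0.0482]
```

Emit:
inch_along:
  steps:
    - [[0.05,-0.3,-0.05,0,0,0],[0.05,-0.36,-0.05,0,0,0],[0,-0.36,-0.05,0,0,0],[0,-0.36,0,0,0,0],[0,-0.36,0,0,0,0],[0,-0.36,0,0,0,0],[0,-0.2,0,0,0,0],[0,0,0,0,0,0]]

```text
time_s: 14.73
tool_pos: [0.406, 0.0376, 0.2507]
ee_rot: [-0.0, -0.137, 0.991, -0.001]
ft_force: [0.3, 0.0, -2.1]
gripper_width: 0.0139
grip_force: 30.0
```

Emit:
inch_along:
  steps:
    - [[0,0,0,0.165,-0.3775,0.3225],[0,0,0,0.165,-0.3775,0.3225],[0,0,0,0.165,-0.3775,0.3225],[0,0,0,0.165,-0.3775,0.3225],[0,0,0,0.165,-0.3775,0.3225],[0,0,0,0.165,-0.3775,0.3225],[0,0,0,0,0,0],[0,0,0,0,0,0]]

```text
time_s: 15.4
tool_pos: [0.4041, 0.0439, 0.2506]
ee_rot: [0.224, 0.044, 0.971, -0.064]
ft_force: [1.0, -0.1, -1.4]
gripper_width: 0.0137
grip_force: 30.0
```

Run:
```python
from h import *
plan(*fit(.05))
```

```text
rot first: [ 0.0016 -0.0296  0.0251] then shift: [-0.0414  0.0475  0.0913]  | shift first: [-0.0453  0.0462  0.0901] n 2.6601518358326763 0.3106292479619353
now [0.4041 0.0439 0.2506] joints [ 0.8703 -0.3308 -1.0236  2.2993 -0.1019  0.6002  1.3642] t 15.4 to [0.4886 0.0741 0.1855]
```

In the tool's units: 0.025 m is 0.25, 0.02 m is 0.2, -0.015 rad is -0.075.

Emit:
inch_along:
  steps:
    - [[-0.14,0.16,0.2,0,-0.075,0.0625],[-0.14,0.16,0.25,0,-0.075,0.0625],[-0.14,0.16,0.25,0,0,0],[0,0,0.2,0,0,0],[0,0,0,0,0,0],[0,0,0,0,0,0]]

```text
time_s: 15.9
tool_pos: [0.4389, 0.0527, 0.2084]
ee_rot: [0.211, 0.055, 0.973, -0.07]
ft_force: [-0.8, 0.9, -2.6]
gripper_width: 0.0142
grip_force: 30.0
```

Run:
```python
from h import *
plan(*fit(.05));plan(*fit(.01))
for n in("top","scene"):
    c=Cam(n);st=arm.sense();Rt=q2R(st["ee_rot"]);p=np.array(st["tool_pos"])
    print(n,"org",c.px(p+Rt@[-.0605,0,.012-.0]), "face",c.px(Fc)); np.savez("f_"+n,img=c.img)
a=np.load("f_top.npz")["img"];b=np.load("f_scene.npz")["img"]
w=Cam("wrist").img
K=lambda i,x,y:cv2.resize(i[y:y+100,x:x+100],(400,400),interpolation=cv2.INTER_CUBIC)
cv2.imwrite("pics/f1.png",np.hstack([K(b,230,140),K(a,190,120)]))
```

```text
rot first: [-0.0172 -0.0574  0.0076] then shift: [-0.0313  0.03    0.0396]  | shift first: [-0.0338  0.0305  0.0372] n 1.4091755123850307 0.48313407225737726
now [0.4389 0.0527 0.2084] joints [ 0.989  -0.0277 -1.352   2.2756  0.5     0.5925  0.7109] t 15.9 to [0.4886 0.0741 0.1855]
rot first: [-0.0172 -0.0574  0.0076] then shift: [-0.0313  0.03    0.0796]  | shift first: [-0.0361  0.0311  0.0771] n 2.1744146948437315 0.48313407225737726
now [0.4389 0.0527 0.2084] joints [ 0.989  -0.0277 -1.352   2.2756  0.5     0.5925  0.7109] t 15.9 to [0.5069 0.0682 0.1504]
top org [236.6851 191.8855] face [233.206  166.7347]
scene org [249.5418 164.0784] face [275.8076 177.7251]
```

View pics/f1.png

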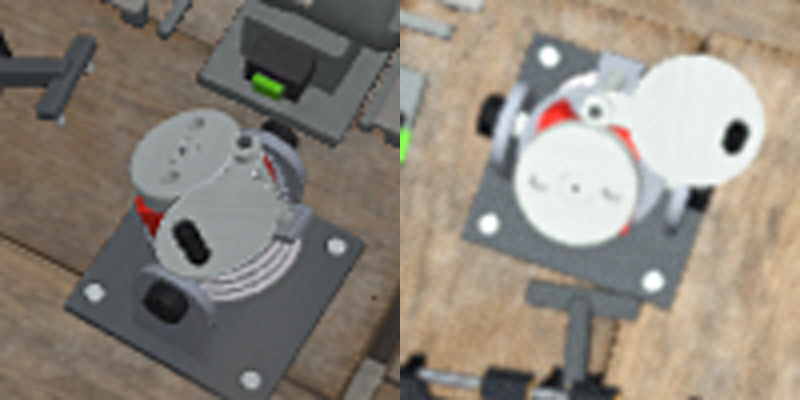

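The face centre shows at the predicted pixels in both views (scene 275.6,177.1; top 233.3,166.9), so the face position is confirmed. The spanner still sits downhill of the face.

In the tool's units: -0.012 m is -0.12, 0.012 m is 0.12, -0.02 rad is -0.1.

Emit:
inch_along:
  steps:
    - [[-0.12,0.1,0.12,-0.03,-0.1,0.0125],[-0.12,0.1,0.12,-0.03,-0.1,0.0125],[-0.1,0.1,0.12,-0.03,-0.1,0.0125],[0,0,0,0,0,0],[0,0,0,0,0,0],[0,0,0,0,0,0]]

```text
time_s: 16.55
tool_pos: [0.4822, 0.071, 0.1908]
ee_rot: [0.238, 0.054, 0.967, -0.066]
ft_force: [-0.1, -0.7, -2.8]
gripper_width: 0.0142
grip_force: 30.0
```

Run:
```python
from h import *
plan(*fit(.05))
for n in("top","scene"):
    c=Cam(n);st=arm.sense();Rt=q2R(st["ee_rot"]);p=np.array(st["tool_pos"])
    print(n,"headtop",c.px(p+Rt@[-.0605,0,-.012]),"headends",c.px(p+Rt@[-.0605,.036,-.012]),c.px(p+Rt@[-.0605,-.036,-.012])); np.savez("f_"+n,img=c.img)
```

```text
rot first: [-0.0074 -0.0018  0.0037] then shift: [-0.003   0.0044  0.0072]  | shift first: [-0.003   0.0045  0.0071] n 0.21417669688264002 0.0679677867558848
now [0.4822 0.071  0.1908] joints [ 0.7184  0.2017 -1.2555  2.2529  0.9553  0.6957  0.2413] t 16.55 to [0.4886 0.0741 0.1855]
top headtop [228.1689 178.9143] headends [214.1752 176.7136] [242.2708 181.132 ]
scene headtop [262.9253 158.7695] headends [267.8004 149.3018] [257.8982 168.5323]
```

In the tool's units: -0.003 m is -0.03, 0.014 m is 0.14, -0.007 rad is -0.035.

Emit:
inch_along:
  steps:
    - [[-0.03,0.04,0.09,-0.035,-0.01,0.02],[0,0,0.14,0,0,0],[0,0,0.1,0,0,0],[0,0,0,0,0,0],[0,0,0,0,0,0],[0,0,0,0,0,0]]

```text
time_s: 17.15
tool_pos: [0.5008, 0.0698, 0.1629]
ee_rot: [0.24, 0.056, 0.967, -0.062]
ft_force: [0.4, 0.2, -2.4]
gripper_width: 0.014
grip_force: 30.0
```

Run:
```python
from h import *
plan(*fit(.017))
o=[]
for n,x0,y0 in(("scene",230,135),("top",195,120)):
    c=Cam(n);st=arm.sense();Rt=q2R(st["ee_rot"]);p=np.array(st["tool_pos"])
    i=c.img[y0:y0+75,x0:x0+75];i=cv2.resize(i,(400,400),interpolation=cv2.INTER_CUBIC)
    for q in([-.0605,.036,-.012],[-.0605,-.036,-.012],[-.0605,.025,.012],[-.0605,-.025,.012]):
        v=(c.px(p+Rt@q)-[x0,y0]+.5)*400/75;cv2.circle(i,tuple(v.astype(int)),3,(0,0,255),-1)
    b=.75-.552
    for s in(1,-1):
        v=(c.px(Fc+s*.025*(-np.sin(b)*u+np.cos(b)*Y))-[x0,y0]+.5)*400/75;cv2.circle(i,tuple(v.astype(int)),3,(0,255,0),-1)
    o.append(i)
cv2.imwrite("pics/f2.png",np.hstack(o))
```

```text
rot first: [ 0.0006  0.0005 -0.0013] then shift: [0.0004 0.0004 0.007 ]  | shift first: [0.0004 0.0004 0.007 ] n 0.16883262187385992 0.01254396616239232
now [0.5008 0.0698 0.1629] joints [ 0.6098  0.2978 -1.1643  2.2563  1.111   0.7085  0.103 ] t 17.15 to [0.5037 0.0692 0.1565]
```

View pics/f2.png

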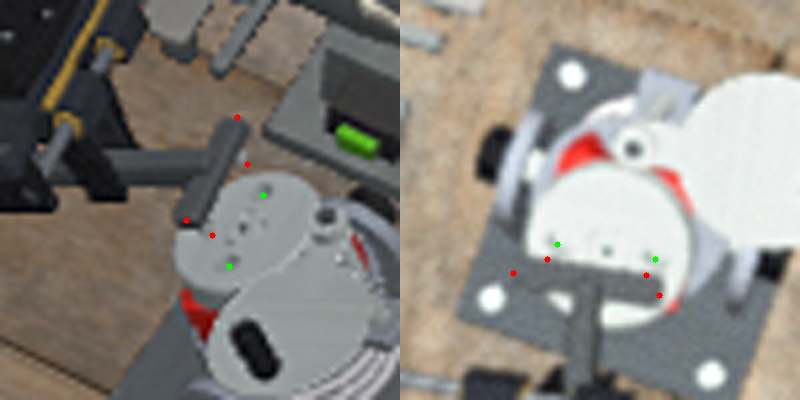

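The spanner head lies parallel to the hole line and agrees with the prediction. In the scene view it is at (240,122) to (190,222), and the holes are at (265,188) and (232,261). The residuals are about 1–2 mm, so I insert slowly.

Emit:
inch_along:
  steps:
    - [[0,0,0.06,0,0,0],[-0.01,0,0.06,0,0,0],[0,0,0.04,0,0,0],[0,0,0.02,0,0,0],[0,0,0,0,0,0],[0,0,0,0,0,0]]

```text
time_s: 17.75
tool_pos: [0.5098, 0.0676, 0.1466]
ee_rot: [0.239, 0.055, 0.967, -0.062]
ft_force: [0.5, 0.4, -3.3]
gripper_width: 0.0137
grip_force: 30.0
```

Create s.py:
```python
from h import *
st=arm.sense();p0,R0=fit(0);p=np.array(st["tool_pos"])-p0
print("tip off (tool axes, z=depth)",R0.T@p,"F tool",R0.T@st["ft_force"],"M",R0.T@st["torque"],"rot",R.from_matrix(R0.T@q2R(st["ee_rot"])).as_rotvec(),st["joints"],st["time_s"])
```

```bash
python3 s.py
```

```text
tip off (tool axes, z=depth) [-0.0008  0.0001 -0.0052] F tool [1.1964 0.7595 3.0648] M [-0.2353  0.7253  0.0559] rot [-0.0015  0.0011  0.0006] [ 0.5655  0.3455 -1.1205  2.2573  1.1848  0.7144  0.0447] 17.75
```

In the tool's units: 0.003 m is 0.03, 0.002 m is 0.02.

Emit:
inch_along:
  steps:
    - [[0,0,0.03,0,0,0],[0,0,0.02,0,0,0],[0,0,0.02,0,0,0],[0,0,0,0,0,0]]

```text
time_s: 18.08
tool_pos: [0.513, 0.0662, 0.1401]
ee_rot: [0.239, 0.056, 0.968, -0.062]
ft_force: [-0.4, 0.6, -3.4]
gripper_width: 0.0135
grip_force: 30.0
```

```bash
python3 s.py
```

```text
tip off (tool axes, z=depth) [-0.0007 -0.0002  0.0021] F tool [1.9544 0.8285 2.7356] M [-0.2311  0.7524  0.0626] rot [-0.001   0.0013  0.001 ] [ 0.5507  0.3629 -1.1043  2.2582  1.213   0.7163  0.0224] 18.0833
```

Emit:
inch_along:
  steps:
    - [[0,0,0.02,0,0,0],[0,0,0.02,0,0,0],[0,0,0,0,0,0]]

```text
time_s: 18.33
tool_pos: [0.5149, 0.0656, 0.1367]
ee_rot: [0.239, 0.056, 0.967, -0.062]
ft_force: [-0.4, 0.3, -3.0]
gripper_width: 0.0138
grip_force: 30.0
```

```bash
python3 s.py
```

```text
tip off (tool axes, z=depth) [-0.0008 -0.0002  0.0061] F tool [1.772  0.4787 2.3814] M [-0.2341  0.6692  0.0443] rot [-0.0011  0.0012  0.001 ] [ 0.5429  0.3724 -1.0959  2.2584  1.2286  0.7173  0.0103] 18.3333
```

Emit:
inch_along:
  steps:
    - [[0,0,0.02,0,0,0],[0,0,0.02,0,0,0],[0,0,0,0,0,0]]

```text
time_s: 18.58
tool_pos: [0.5167, 0.065, 0.1331]
ee_rot: [0.239, 0.056, 0.967, -0.062]
ft_force: [-0.6, -1.2, -3.2]
gripper_width: 0.0137
grip_force: 30.0
```

```bash
python3 s.py
```

```text
tip off (tool axes, z=depth) [-0.0008 -0.0002  0.0101] F tool [ 1.9081 -0.9429  2.6768] M [-0.2321  0.6743  0.0281] rot [-0.001   0.0012  0.0011] [ 0.5354  0.3819 -1.0875  2.2586  1.2439  0.7184 -0.0017] 18.5833
```

Emit:
inch_along:
  steps:
    - [[0,0,0.015,0,0,0],[0,0,0,0,0,0],[0,0,0,0,0,0]]

```text
time_s: 18.83
tool_pos: [0.5174, 0.065, 0.1321]
ee_rot: [0.239, 0.055, 0.967, -0.062]
ft_force: [0.5, 0.2, -2.2]
gripper_width: 0.0138
grip_force: 30.0
```

```bash
python3 s.py
```

```text
tip off (tool axes, z=depth) [-0.0009  0.      0.0113] F tool [0.5941 0.4473 2.0958] M [-0.2732  0.6751  0.0415] rot [-0.0013  0.0008  0.0008] [ 0.5328  0.3849 -1.085   2.2586  1.2492  0.7187 -0.0057] 18.8333
```

In the tool's units: 0.0015 m is 0.015.

Emit:
inch_along:
  steps:
    - [[0,0,0.015,0,0,0],[0,0,0,0,0,0],[0,0,0,0,0,0]]

```text
time_s: 19.08
tool_pos: [0.5181, 0.0647, 0.1308]
ee_rot: [0.239, 0.056, 0.967, -0.062]
ft_force: [0.1, -0.7, -2.9]
gripper_width: 0.0138
grip_force: 30.0
```

```bash
python3 s.py
```

```text
tip off (tool axes, z=depth) [-0.0009 -0.0001  0.0128] F tool [ 1.2011 -0.4298  2.6961] M [-0.2408  0.7902  0.0517] rot [-0.0011  0.0008  0.0009] [ 0.5301  0.3884 -1.0819  2.2586  1.2548  0.7191 -0.0101] 19.0833
```

Emit:
inch_along:
  steps:
    - [[0,0,0.015,0,0,0],[0,0,0,0,0,0],[0,0,0,0,0,0]]

```text
time_s: 19.33
tool_pos: [0.5187, 0.0647, 0.1297]
ee_rot: [0.239, 0.055, 0.967, -0.062]
ft_force: [-3.6, 0.2, 1.5]
gripper_width: 0.0139
grip_force: 30.0
```

```bash
python3 s.py
```

```text
tip off (tool axes, z=depth) [-0.0009  0.0001  0.014 ] F tool [ 2.4856 -0.4193 -2.9595] M [-0.0699  0.7103  0.1081] rot [-0.001   0.0004  0.0004] [ 0.5274  0.3916 -1.0795  2.2587  1.2604  0.7199 -0.0145] 19.3333
```

In the tool's units: 0.0048 m is 0.048, -0.0002 m is -0.002, 0.08 rad is 0.4.

Emit:
inch_along:
  steps:
    - [[-0.002,0.048,-0.01,0,0,0.4],[-0.002,0.048,0,0,0,0.4],[-0.002,0.048,0,0,0,0.4],[-0.002,0.048,0,0,0,0.4],[0,0,0,0,0,0],[0,0,0,0,0,0]]

```text
time_s: 19.83
tool_pos: [0.5237, 0.0832, 0.13]
ee_rot: [0.246, 0.208, 0.946, -0.023]
ft_force: [0.5, 0.7, -2.7]
gripper_width: 0.0133
grip_force: 30.0
```

Create t.py:
```python
from h import *
st=arm.sense();Rt=q2R(st["ee_rot"]);q=A.T@Rt;p=A.T@(np.array(st["tool_pos"])-Fc)
phi=np.arctan2(q[1,0],q[0,0])%(2*np.pi)
print("spanner angle as c",.75-(phi-np.pi),"origin in face frame",p+q@[-.0605,0,.012],"F tool",Rt.T@st["ft_force"],"M",Rt.T@st["torque"],st["joints"],st["time_s"],st["gripper_width"])
```

```bash
python3 t.py
```

```text
spanner angle as c 0.8708758859123451 origin in face frame [ 0.001   0.0003 -0.0134] F tool [1.1597 0.6422 2.4499] M [0.0318 0.7407 0.0232] [ 0.4568  0.3971 -1.0466  2.2381  1.246   0.7363 -0.35  ] 19.8333 0.013288440874432723
```

Emit:
inch_along:
  steps:
    - [[-0.002,0.048,0,0,0,0.4],[-0.002,0.048,0,0,0,0.4],[-0.002,0.048,0,0,0,0.4],[0,0,0,0,0,0]]

```text
time_s: 20.17
tool_pos: [0.5307, 0.0954, 0.1316]
ee_rot: [0.247, 0.321, 0.915, 0.007]
ft_force: [-0.1, -0.3, -2.8]
gripper_width: 0.0138
grip_force: 30.0
```

```bash
python3 t.py
```

```text
spanner angle as c 1.1127300483213736 origin in face frame [ 0.0008 -0.0001 -0.0135] F tool [ 1.1187 -0.8159  2.4781] M [0.2238 0.758  0.0408] [ 0.4096  0.4034 -1.0214  2.2151  1.2313  0.7495 -0.5915] 20.1667 0.01375855248354886
```

Emit:
inch_along:
  steps:
    - [[-0.002,0.048,0,0,0,0.4],[0,0,0,0,0,0]]

```text
time_s: 20.33
tool_pos: [0.5336, 0.099, 0.1325]
ee_rot: [0.246, 0.356, 0.901, 0.016]
ft_force: [-0.4, -0.4, -3.5]
gripper_width: 0.014
grip_force: 30.0
```

```bash
python3 t.py
```

```text
spanner angle as c 1.1915704113088692 origin in face frame [ 0.0007 -0.0002 -0.0134] F tool [ 1.5053 -1.3098  2.9641] M [0.3442 0.8159 0.0448] [ 0.396   0.4053 -1.0132  2.2065  1.2255  0.7531 -0.6674] 20.3333 0.013983283145070921
```

Emit:
inch_along:
  steps:
    - [[-0.002,0.036,0,0,0,0.3],[0,0,0,0,0,0]]

```text
time_s: 20.5
tool_pos: [0.5358, 0.1016, 0.1333]
ee_rot: [0.245, 0.383, 0.89, 0.024]
ft_force: [-1.3, 0.5, -2.7]
gripper_width: 0.0138
grip_force: 30.0
```

```bash
python3 t.py
```

```text
spanner angle as c 1.250338402596551 origin in face frame [ 0.0007 -0.0003 -0.0134] F tool [ 2.2098 -1.1117  1.7033] M [ 0.4421  0.923  -0.0212] [ 0.3865  0.4065 -1.0072  2.1998  1.2208  0.7555 -0.723 ] 20.5 0.013757539626795493
```

Emit:
inch_along:
  steps:
    - [[-0.001,0.024,0,0,0,0.2],[0,0,0,0,0,0]]

```text
time_s: 20.67
tool_pos: [0.5373, 0.1031, 0.1338]
ee_rot: [0.245, 0.4, 0.883, 0.028]
ft_force: [-1.5, 0.3, -3.4]
gripper_width: 0.0137
grip_force: 30.0
```

```bash
python3 t.py
```

```text
spanner angle as c 1.2898532552920479 origin in face frame [ 0.0006 -0.0004 -0.0134] F tool [ 2.4834 -1.6705  2.2574] M [ 0.541   0.9413 -0.1089] [ 0.3804  0.4073 -1.003   2.1953  1.2176  0.757  -0.7601] 20.6667 0.013677247372044074
```

Emit:
inch_along:
  steps:
    - [[-0.001,0.03,0,0,0,0.25],[0,0,0,0,0,0]]

```text
time_s: 20.83
tool_pos: [0.5387, 0.1045, 0.1341]
ee_rot: [0.244, 0.422, 0.873, 0.034]
ft_force: [-5.2, -1.6, -2.8]
gripper_width: 0.0135
grip_force: 30.3
```

```bash
python3 t.py
```

```text
spanner angle as c 1.3387966687852142 origin in face frame [-0.     -0.0012 -0.0136] F tool [ 2.6337 -5.4566  0.3357] M [ 1.1636  0.9161 -0.5346] [ 0.3726  0.4084 -0.9975  2.1904  1.2132  0.76   -0.8061] 20.8333 0.013508022844134892
```

Emit:
inch_along:
  steps:
    - [[-0.001,0.03,0,0,0,0.25],[0,0,0,0,0,0]]

```text
time_s: 21.0
tool_pos: [0.5393, 0.1045, 0.1338]
ee_rot: [0.242, 0.444, 0.862, 0.037]
ft_force: [-9.8, -3.7, -1.4]
gripper_width: 0.0142
grip_force: 30.9
```

```bash
python3 t.py
```

```text
spanner angle as c 1.3887804195143456 origin in face frame [-0.0015 -0.0036 -0.014 ] F tool [ 2.4058 -9.99   -2.5923] M [ 2.1711  0.7693 -0.5932] [ 0.3655  0.4094 -0.9913  2.1867  1.2074  0.7643 -0.8519] 21.0 0.014246325556236106
```

Torque about the arbor has risen to roughly 1.2 N m, well above the collar friction, so the collar is at its stop. I relieve the load and pull the spanner out, then check the collar angle.

Emit:
inch_along:
  steps:
    - [[0,0,0,0,0,0],[0,-0.035,0,0,0,-0.3],[0,-0.02,0,0,0,-0.15],[0,0,0,0,0,0]]

```text
time_s: 21.33
tool_pos: [0.5382, 0.1033, 0.1343]
ee_rot: [0.245, 0.405, 0.88, 0.03]
ft_force: [-1.6, 0.7, -2.8]
gripper_width: 0.0134
grip_force: 29.7
```

```bash
python3 t.py
```

```text
spanner angle as c 1.3000048728989881 origin in face frame [ 0.0012 -0.0005 -0.0133] F tool [ 2.5094 -1.3991  1.5986] M [0.5199 0.8671 0.0757] [ 0.3794  0.4072 -1.0019  2.1939  1.2179  0.7571 -0.7697] 21.3333 0.013355090404350603
```

Emit:
inch_along:
  steps:
    - [[0,0,-0.04,0,0,0],[0,0,-0.08,0,0,0],[0,0,-0.12,0,0,0],[0,0,-0.2,0,0,0],[0,0,-0.2,0,0,0],[0.2,0,-0.2,0,0,0],[0.2,0,-0.2,0,0,0],[0,0,0,0,0,0]]

```text
time_s: 22.0
tool_pos: [0.4672, 0.1534, 0.2121]
ee_rot: [0.247, 0.402, 0.881, 0.033]
ft_force: [1.1, 0.6, -2.7]
gripper_width: 0.014
grip_force: 29.7
```

```bash
python3 t.py
```

Run:
```python
from h import *
o=[]
for n,x0,y0 in(("scene",240,145),("top",205,130)):
    c=Cam(n);i=cv2.resize(c.img[y0:y0+60,x0:x0+60],(400,400),interpolation=cv2.INTER_CUBIC);o.append(i)
    print(n,(c.px(Fc)-[x0,y0]+.5)*400/60)
    for cc in(.55,1.2):
        b=.75-cc;print(cc,[((c.px(Fc+s*.025*(-np.sin(b)*u+np.cos(b)*Y))-[x0,y0]+.5)*400/60).round() for s in(1,-1)])
cv2.imwrite("pics/f3.png",np.hstack(o))
```

```text
spanner angle as c 1.2966943187539637 origin in face frame [-0.0341  0.0257  0.0948] F tool [0.9573 0.4394 2.7732] M [ 0.3298  0.6777 -0.0034] [ 0.4668  0.1785 -1.2026  2.1956  0.8821  0.7967 -0.6052] 22.0 0.013992022743645999
scene [242.0504 221.5008]
0.55 [array([263., 178.]), array([221., 266.])]
1.2 [array([290., 187.]), array([194., 257.])]
top [191.3735 248.2317]
0.55 [array([131., 239.]), array([252., 257.])]
1.2 [array([146., 206.]), array([237., 291.])]
```

View pics/f3.png

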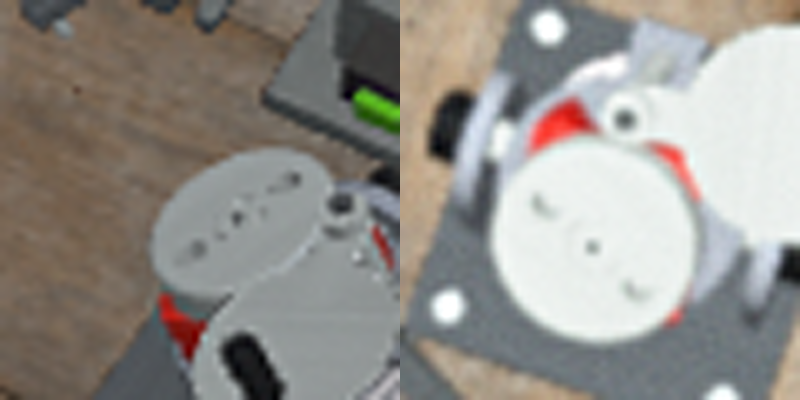

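The collar holes are now at scene crop (292,180) and (192,250), and top crop (543,205) and (637,290). Those are exactly the positions predicted for 1.2 rad, so the collar is at its stop. Next the spanner goes back to its original spot.

Run:
```python
from h import *
plan(np.array([.40,.12,.25]),Rdown())
plan(np.array([.3515,.266,.1]),Rdown())
```

```text
rot first: [-0.0091  0.5301 -1.1188] then shift: [ 0.0743 -0.0088 -0.0394]  | shift first: [ 0.0007 -0.0576 -0.0619] n 2.026863536509016 9.904289197715157
now [0.4689 0.1491 0.2106] joints [ 0.4678  0.1824 -1.1958  2.1957  0.8859  0.7982 -0.6054] t 22.1 to [0.4  0.12 0.25]
rot first: [-0.0091  0.5301 -1.1188] then shift: [0.0802 0.145  0.1106]  | shift first: [ 0.195  -0.0315  0.0261] n 4.778095011376297 9.904289197715157
now [0.4689 0.1491 0.2106] joints [ 0.4678  0.1824 -1.1958  2.1957  0.8859  0.7982 -0.6054] t 22.1 to [0.3515 0.266  0.1   ]
```

Units first: shifts go in units of 100 mm and turns go in units of 0.2 rad. So -0.022 m is -0.22, -0.02 m is -0.2, -0.112 rad is -0.56.

Emit:
inch_along:
  steps:
    - [[0,-0.2,-0.2,0,0,0],[0,-0.2,-0.22,0,0,0],[0,-0.18,-0.2,0,0,0],[0,0,0,0,0.265,-0.56],[0,0,0,0,0.265,-0.56],[0,0,0,0,0.265,-0.56],[0,0,0,0,0.265,-0.56],[0,0,0,0,0.265,-0.56]]

```text
time_s: 22.77
tool_pos: [0.4126, 0.1211, 0.2392]
ee_rot: [0.124, 0.146, 0.981, 0.01]
ft_force: [-0.1, -0.6, -2.2]
gripper_width: 0.0137
grip_force: 29.9
```

Emit:
inch_along:
  steps:
    - [[0,0,0,0,0.265,-0.56],[0,0,0,0,0.265,-0.56],[0,0,0,0,0.265,-0.56],[0,0,0,0,0.265,-0.56],[0,0,0,0,0.265,-0.56],[0,0,0,0,0,0],[0,0,0,0,0,0]]

```text
time_s: 23.35
tool_pos: [0.4132, 0.1219, 0.2387]
ee_rot: [-0.006, -0.128, 0.992, -0.004]
ft_force: [-0.3, 0.0, -3.0]
gripper_width: 0.0139
grip_force: 29.9
```

Run:
```python
from h import *
plan(np.array([.3515,.266,.1]),Rdown())
```

```text
rot first: [-0.0068 -0.0125 -0.0245] then shift: [0.0191 0.1556 0.1387]  | shift first: [0.0212 0.156  0.1378] n 5.0187179839622145 0.22702302654326043
now [0.4132 0.1219 0.2387] joints [ 0.4314  0.1292 -0.8754  2.0116  0.1187  1.0635  1.3291] t 23.35 to [0.3515 0.266  0.1   ]
```

In the tool's units: 0.035 m is 0.35, 0.033 m is 0.33, -0.012 rad is -0.06.

Emit:
inch_along:
  steps:
    - [[0.05,0.3,0,-0.015,-0.03,-0.06],[0.05,0.33,0,-0.015,-0.03,-0.06],[0.05,0.33,0.15,0,0,0],[0.05,0.3,0.3,0,0,0],[0,0.3,0.35,0,0,0],[0,0,0.35,0,0,0],[0,0,0.25,0,0,0],[0,0,0,0,0,0]]

```text
time_s: 24.02
tool_pos: [0.3484, 0.2603, 0.0988]
ee_rot: [-0.004, -0.142, 0.99, -0.003]
ft_force: [-1.5, -0.1, -2.8]
gripper_width: 0.0138
grip_force: 29.9
```

Run:
```python
from h import *
plan(np.array([.3515,.266,.014]),Rdown())
```

```text
rot first: [-0.0051 -0.0091  0.0027] then shift: [-0.0046  0.0046  0.0848]  | shift first: [-0.0054  0.005   0.0848] n 2.0405707608854997 0.08598421734294197
now [0.3484 0.2603 0.0988] joints [-0.004   0.3825 -0.8751  2.1611  0.4172  0.7837  0.7062] t 24.0167 to [0.3515 0.266  0.014 ]
```

Emit:
inch_along:
  steps:
    - [[0,0,0.3,-0.025,-0.045,0],[0,0,0.3,0,0,0],[0,0,0.15,0,0,0],[0,0,0.06,0,0,0],[0,0,0,0,0,0]]

```text
time_s: 24.43
tool_pos: [0.3525, 0.2631, 0.0221]
ee_rot: [0.004, -0.141, 0.99, 0.002]
ft_force: [0.3, -0.6, -3.2]
gripper_width: 0.0136
grip_force: 29.9
```

Emit:
inch_along:
  steps:
    - [[0,0,0.03,0,0,0],[0,0,0,0,0,0]]

```text
time_s: 24.6
tool_pos: [0.3532, 0.264, 0.0201]
ee_rot: [0.005, -0.141, 0.99, 0.003]
ft_force: [0.3, 0.1, -3.2]
gripper_width: 0.0137
grip_force: 29.9
```

```bash
python3 -c "
from h import *
plan(np.array([.3515,.266,.012]),Rdown())"
```

```text
rot first: [0.0038 0.0115 0.0015] then shift: [0.0011 0.0024 0.0081]  | shift first: [0.0012 0.0024 0.0081] n 0.20360365073062295 0.09740742491367951
now [0.3532 0.264  0.0201] joints [-0.1402  0.5101 -0.7317  2.2207  0.6158  0.605   0.5264] t 24.6 to [0.3515 0.266  0.012 ]
```

In the tool's units: 0.004 m is 0.04, 0.002 m is 0.02, 0.01 rad is 0.05.

Emit:
inch_along:
  steps:
    - [[0,0,0.04,0.015,0.05,0],[0,0,0.02,0,0,0],[0,0,0,0,0,0]]

```text
time_s: 24.85
tool_pos: [0.3525, 0.2635, 0.0129]
ee_rot: [-0.001, -0.142, 0.99, 0.0]
ft_force: [-0.2, -0.0, -2.8]
gripper_width: 0.0141
grip_force: 29.9
```

Emit:
inch_along:
  steps:
    - [[0,0,0.02,0,0,0],[0,0,0,0,0,0]]

```text
time_s: 25.02
tool_pos: [0.3526, 0.2637, 0.0118]
ee_rot: [-0.0, -0.142, 0.99, -0.001]
ft_force: [-2.2, -2.5, 10.6]
gripper_width: 0.0135
grip_force: 30.0
```

Emit:
inch_along:
  steps:
    - [[0,0,0,0,0,0],[0,0,0,0,0,0],[0,0,0,0,0,0],[0,0,0,0,0,0],[0,0,0,0,0,0],[0,0,0,0,0,0]]
  finger_gap: 0.06

```text
time_s: 25.52
tool_pos: [0.3521, 0.2635, 0.0107]
ee_rot: [-0.001, -0.142, 0.99, -0.0]
ft_force: [-0.5, 0.3, -0.4]
gripper_width: 0.0459
grip_force: 0.0
```

Emit:
inch_along:
  steps:
    - [[0,0,-0.2,0,0,0],[0,0,-0.35,0,0,0],[0,0,-0.35,0,0,0],[0,0,-0.35,0,0,0],[0,0,-0.35,0,0,0],[0,0,-0.35,0,0,0],[0,0,-0.35,0,0,0],[0,0,0,0,0,0]]

```text
time_s: 26.18
tool_pos: [0.3551, 0.2666, 0.2467]
ee_rot: [0.005, -0.142, 0.99, 0.002]
ft_force: [0.6, 1.3, -0.3]
gripper_width: 0.0596
grip_force: 0.0
```

Run:
```python
from h import *
g=1.785
pv=W([.0614,-.0021,0]); print(pv)
peg=lambda g:A.T@(pv-F)+np.array([-.092*np.cos(g),-.092*np.sin(g),0])
print(peg(g))
q=peg(g);q[2]=.10;plan(W(q),Rarb(2.36))
c=Cam("top");print(c.px(SG-sd*.06+[0,0,.024]))
m=((c.img.astype(int).max(2)<110)&(np.ptp(c.img.astype(int),axis=2)<22)).astype(np.uint8);m[:212]=0;m[280:]=0;m[:,:140]=0;m[:,185:]=0
st,ce=cv2.connectedComponentsWithStats(m)[2:];i=1+np.argmax(st[1:,4]);print(st[i],ce[i])
```

```text
[0.6215 0.0428 0.192 ]
[ 0.081 -0.092 -0.   ]
rot first: [-0.0414 -0.5314  1.346 ] then shift: [-0.3517  0.0376  0.1025]  | shift first: [-0.1175 -0.3465 -0.042 ] n 8.831193543851906 11.581917507077572
now [0.3551 0.2666 0.2467] joints [ 0.202   0.1616 -1.0232  1.9847  0.1614  1.0677  0.9626] t 26.1833 to [ 0.5646 -0.0333  0.2891]
[161.9287 224.5445]
[ 140  222   37   50 1191] [156.4173 246.2099]
```

In the tool's units: -0.038 m is -0.38, -0.03 m is -0.3.

Emit:
inch_along:
  steps:
    - [[0,-0.3,-0.1,0,0,0],[0,-0.38,-0.1,0,0,0],[0,-0.38,-0.1,0,0,0],[0,-0.38,-0.1,0,0,0],[0,-0.38,0,0,0,0],[0,-0.38,0,0,0,0],[0,-0.38,0,0,0,0],[0,-0.38,0,0,0,0]]
  finger_gap: 0.06

```text
time_s: 26.9
tool_pos: [0.4348, -0.0227, 0.2794]
ee_rot: [-0.002, -0.142, 0.99, -0.0]
ft_force: [0.6, 1.5, -0.4]
gripper_width: 0.0603
grip_force: 0.0
```

Emit:
inch_along:
  steps:
    - [[-0.03,-0.2,0,-0.0175,-0.225,0.56],[-0.1,0,0,-0.0175,-0.225,0.56],[-0.1,0,0,-0.0175,-0.225,0.56],[0,0,0,-0.0175,-0.225,0.56],[0,0,0,-0.0175,-0.225,0.56],[0,0,0,-0.0175,-0.225,0.56],[0,0,0,-0.0175,-0.225,0.56],[0,0,0,-0.0175,-0.225,0.56]]

```text
time_s: 27.57
tool_pos: [0.4628, -0.037, 0.2803]
ee_rot: [0.168, 0.304, 0.937, 0.038]
ft_force: [-0.0, -0.6, -0.5]
gripper_width: 0.0598
grip_force: 0.0
```

Emit:
inch_along:
  steps:
    - [[0,0,0,-0.0175,-0.225,0.56],[0,0,0,-0.0175,-0.225,0.56],[0,0,0,-0.0175,-0.225,0.56],[0,0,0,-0.0175,-0.225,0.56],[0,0,0,0,0,0],[0,0,0,0,0,0]]

```text
time_s: 28.07
tool_pos: [0.4629, -0.0367, 0.2808]
ee_rot: [0.24, 0.501, 0.83, 0.053]
ft_force: [-0.5, -0.2, -0.4]
gripper_width: 0.0599
grip_force: 0.0
```

```bash
python3 -c "
from h import *
plan(W([.081,-.092,.10]),Rarb(2.36))"
```

```text
rot first: [-0.0074  0.0027  0.0092] then shift: [-0.0382  0.0865  0.0386]  | shift first: [-0.0389  0.0864  0.0381] n 2.4490195661354695 0.09654105462145096
now [ 0.4629 -0.0367  0.2808] joints [ 0.8577 -0.1821 -0.8662  2.2036  0.055   0.5889  0.4127] t 28.0667 to [ 0.5647 -0.0333  0.2892]
```

Emit:
inch_along:
  steps:
    - [[-0.13,0.29,0.13,0,0,0],[-0.13,0.29,0.13,0,0,0],[-0.13,0.29,0.13,0,0,0.045],[0,0,0,0,0,0],[0,0,0,0,0,0],[0,0,0,0,0,0]]

```text
time_s: 28.57
tool_pos: [0.5661, -0.0338, 0.2886]
ee_rot: [0.239, 0.506, 0.827, 0.055]
ft_force: [0.0, 0.2, -0.2]
gripper_width: 0.0601
grip_force: 0.0
```

```bash
python3 -c "
from h import *
plan(W([.081,-.092,.06]),Rarb(2.36));plan(W([.081,-.092,.02]),Rarb(2.36))"
```

```text
rot first: [-0.0073  0.0012 -0.0028] then shift: [ 0.0008 -0.0007  0.0388]  | shift first: [ 0.0008 -0.0005  0.0388] n 0.9307752521444637 0.06333862369613286
now [ 0.5661 -0.0338  0.2886] joints [ 0.8987  0.124  -1.0868  2.0083  0.5368  0.6937 -0.039 ] t 28.5667 to [ 0.5829 -0.0392  0.2541]
rot first: [-0.0073  0.0012 -0.0028] then shift: [ 0.0008 -0.0007  0.0788]  | shift first: [ 0.0009 -0.0002  0.0788] n 1.8898338811505981 0.06333862369613286
now [ 0.5661 -0.0338  0.2886] joints [ 0.8987  0.124  -1.0868  2.0083  0.5368  0.6937 -0.039 ] t 28.5667 to [ 0.6012 -0.0451  0.219 ]
```

In the tool's units: 0.027 m is 0.27, 0.024 m is 0.24, -0.007 rad is -0.035.

Emit:
inch_along:
  steps:
    - [[0,0,0.27,-0.035,0,0],[0,0,0.27,0,0,0],[0,0,0.24,0,0,0],[0,0,0,0,0,0],[0,0,0,0,0,0]]

```text
time_s: 28.98
tool_pos: [0.601, -0.0452, 0.2214]
ee_rot: [0.242, 0.505, 0.827, 0.057]
ft_force: [-1.2, 0.1, 0.7]
gripper_width: 0.0604
grip_force: 0.0
```

```bash
python3 g.py
```

```text
[ 0.7288  0.2856 -0.9588  2.037   0.8369  0.6321 -0.2993] [ 0.082  -0.0921  0.0222] guard 1.764134863588419 rad 0.09388450017467807 phi 2.3584846408742735 tilt [ 0.0029 -0.0032 -1.    ] F [-1.2032  0.0606  0.7235] M [0.2778 0.4409 0.0841] 28.9833
```

Emit:
inch_along:
  steps:
    - [[0,0,0,0,0,0],[0,0,0,0,0,0],[0,0,0,0,0,0],[0,0,0,0,0,0],[0,0,0,0,0,0],[0,0,0,0,0,0],[0,0,0,0,0,0],[0,0,0,0,0,0]]
  finger_gap: 0.0

```text
time_s: 29.65
tool_pos: [0.6015, -0.0465, 0.2214]
ee_rot: [0.242, 0.506, 0.826, 0.056]
ft_force: [-2.7, -0.6, 3.5]
gripper_width: 0.0152
grip_force: 30.1
```

Emit:
inch_along:
  steps:
    - [[0,0,0,0,0,0],[0,0,0,0,0,0],[0,0,0,0,0,0]]

```text
time_s: 29.9
tool_pos: [0.6016, -0.0464, 0.2214]
ee_rot: [0.243, 0.506, 0.826, 0.056]
ft_force: [-5.3, -3.3, 4.1]
gripper_width: 0.015
grip_force: 30.0
```

```bash
python3 g.py
```

```text
[ 0.7304  0.2873 -0.9595  2.0357  0.8397  0.6337 -0.3023] [ 0.0829 -0.0931  0.0218] guard 1.770836051631838 rad 0.09500855687693209 phi 2.35596422705472 tilt [ 0.0032 -0.0046 -1.    ] F [-5.2866 -3.2657  4.1071] M [-0.4002  0.9516 -0.3747] 29.9
```

In the tool's units: 0.0052 m is 0.052, -0.0076 m is -0.076, 0.1 rad is 0.5.

Emit:
inch_along:
  steps:
    - [[0.052,-0.076,0,0,0,0.5],[0.052,-0.076,0,0,0,0.5],[0.052,-0.076,0,0,0,0.5],[0.052,-0.076,0,0,0,0.5],[0,0,0,0,0,0],[0,0,0,0,0,0]]

```text
time_s: 30.4
tool_pos: [0.5703, -0.0371, 0.2032]
ee_rot: [0.226, 0.659, 0.71, 0.103]
ft_force: [-3.1, -2.5, -1.3]
gripper_width: 0.0153
grip_force: 30.0
```

Create g2.py:
```python
from h import *
s=arm.sense();p=A.T@(s["tool_pos"]-F)-[.0614,-.0021,0];Rt=A.T@q2R(s["ee_rot"])
print(s["joints"],"g",np.arctan2(-p[1],-p[0]),"rad",np.hypot(p[0],p[1]),"z",p[2],"phi",np.arctan2(Rt[1,0],Rt[0,0]),"Farb",A.T@s["ft_force"])
```

```bash
python3 g2.py
```

```text
[ 0.6617  0.231  -0.8793  2.1205  0.8273  0.5609 -0.7353] g 1.3990316386059807 rad 0.09309774081412399 z 0.021428506154894757 phi 1.9593595036249507 Farb [-2.5458 -3.3683 -0.1139]
```

Emit:
inch_along:
  steps:
    - [[0.052,-0.076,0,0,0,0.5],[0.052,-0.076,0,0,0,0.5],[0.052,-0.076,0,0,0,0.5],[0.052,-0.076,0,0,0,0.5],[0,0,0,0,0,0],[0,0,0,0,0,0]]

```text
time_s: 30.9
tool_pos: [0.546, -0.0151, 0.1865]
ee_rot: [0.201, 0.786, 0.566, 0.146]
ft_force: [-2.7, -0.5, -4.1]
gripper_width: 0.0149
grip_force: 30.0
```

```bash
python3 g2.py
```

```text
[ 0.5476  0.1981 -0.8028  2.1869  0.8575  0.5236 -1.2316] g 1.001084681885268 rad 0.0929072047317509 z 0.021102836004552792 phi 1.560976989744763 Farb [-4.0596 -1.2916 -2.433 ]
```

Emit:
inch_along:
  steps:
    - [[0.052,-0.076,0,0,0,0.5],[0.052,-0.076,0,0,0,0.5],[0.052,-0.076,0,0,0,0.5],[0.052,-0.076,0,0,0,0.5],[0.052,-0.076,0,0,0,0.5],[0,0,0,0,0,0],[0,0,0,0,0,0]]

```text
time_s: 31.48
tool_pos: [0.5302, 0.0255, 0.1712]
ee_rot: [0.158, 0.901, 0.355, 0.191]
ft_force: [-3.5, 1.2, -8.8]
gripper_width: 0.0151
grip_force: 30.0
```

```bash
python3 g2.py
```

```text
[ 0.3764  0.1944 -0.7312  2.2264  0.9241  0.5326 -1.8992] g 0.499372656145804 rad 0.0929804660990526 z 0.020831320769478752 phi 1.0619112964272597 Farb [-7.4873  0.0794 -5.979 ]
```

Emit:
inch_along:
  steps:
    - [[0.052,-0.076,0,0,0,0.5],[0.052,-0.076,0,0,0,0.5],[0.052,-0.076,0,0,0,0.5],[0,0,0,0,0,0],[0,0,0,0,0,0]]

```text
time_s: 31.9
tool_pos: [0.53, 0.0528, 0.1665]
ee_rot: [0.127, 0.944, 0.216, 0.213]
ft_force: [-3.8, 3.0, -10.8]
gripper_width: 0.0151
grip_force: 30.0
```

```bash
python3 g2.py
```

```text
[ 0.2774  0.209  -0.7006  2.2212  0.9522  0.5605 -2.2841] g 0.2002007644864515 rad 0.09319148091096913 z 0.020792721952257513 phi 0.7621897586046219 Farb [-9.2063  1.7043 -7.2886]
```

In the tool's units: -0.0075 m is -0.075, -0.007 m is -0.07, 0.03 rad is 0.15.

Emit:
inch_along:
  steps:
    - [[0.053,-0.075,0,0,0,0.15],[0.06,-0.07,0,0,0,0.15],[0,0,0,0,0,0],[0,0,0,0,0,0]]

```text
time_s: 32.23
tool_pos: [0.5341, 0.0692, 0.1658]
ee_rot: [0.121, 0.951, 0.186, 0.216]
ft_force: [-5.6, 1.6, -8.6]
gripper_width: 0.015
grip_force: 30.0
```

```bash
python3 g2.py
```

```text
[ 0.2334  0.2259 -0.6986  2.2045  0.9644  0.5905 -2.3879] g 0.018059870126252223 rad 0.09274794980262624 z 0.020794107164252625 phi 0.6987275190590961 Farb [-9.2962 -0.1724 -4.7643]
```

Emit:
inch_along:
  steps:
    - [[0.025,-0.025,0,0,0,0],[0,0,0,0,0,0],[0,0,0,0,0,0]]

```text
time_s: 32.48
tool_pos: [0.5346, 0.0705, 0.1658]
ee_rot: [0.123, 0.951, 0.185, 0.215]
ft_force: [-10.3, -1.7, -5.5]
gripper_width: 0.0151
grip_force: 30.0
```

```bash
python3 g2.py
```

```text
[ 0.2278  0.229  -0.6989  2.201   0.9659  0.5995 -2.3938] g 0.0034340774453644634 rad 0.0926120763905965 z 0.020727875026603112 phi 0.6978263900203492 Farb [-10.7699  -4.7976  -0.3514]
```

Emit:
inch_along:
  steps:
    - [[0,0,0,0,0,0],[0,0,0,0,0,0],[0,0,0,0,0,0],[0,0,0,0,0,0],[0,0,0,0,0,0],[0,0,0,0,0,0]]
  finger_gap: 0.06

```text
time_s: 32.98
tool_pos: [0.5376, 0.0732, 0.1679]
ee_rot: [0.121, 0.95, 0.185, 0.219]
ft_force: [0.1, 0.5, -0.6]
gripper_width: 0.047
grip_force: 0.0
```

Emit:
inch_along:
  steps:
    - [[0,0,-0.2,0,0,0],[0,0,-0.3,0,0,0],[0,0,-0.3,0,0,0],[0,0,-0.2,0,0,0],[0,0,0,0,0,0],[0,0,0,0,0,0]]

```text
time_s: 33.48
tool_pos: [0.4913, 0.0881, 0.256]
ee_rot: [0.122, 0.95, 0.185, 0.219]
ft_force: [0.3, 0.1, -0.9]
gripper_width: 0.06
grip_force: 0.0
```

Run:
```python
from h import *
g2=lambda g:W([.0614-.092*np.cos(g),-.0021-.092*np.sin(g),.043])
c=Cam("top");print({g:c.px(g2(g)).round(1).tolist() for g in(0,.1,.2)})
x,y=c.px(g2(0)).astype(int)
m=(c.img.max(2)<50).astype(np.uint8);M=np.zeros_like(m);M[y-14:y+10,x-12:x+14]=m[y-14:y+10,x-12:x+14]
st,ce=cv2.connectedComponentsWithStats(M)[2:];print(st[1:],ce[1:])
print(arm.sense()["joints"],arm.sense()["tool_pos"])
```

```text
{0: [226.9, 182.5], 0.1: [230.3, 183.5], 0.2: [233.7, 184.2]}
[[226 177   6   9  26]
 [234 182   6   6  21]
 [222 187   4   2   4]
 [218 189   2   1   2]] [[228.2308 180.1538]
 [237.1429 184.6667]
 [223.5    187.25  ]
 [218.5    189.    ]]
[ 0.3269  0.0059 -0.7946  2.1623  0.577   0.6865 -2.053 ] [0.4909 0.0876 0.2546]
```

Run:
```python
from h import *
g2=lambda g,z=.028:W([.0614-.092*np.cos(g),-.0021-.092*np.sin(g),z])
c=Cam("wrist");print({g:(c.px(g2(g)).round(1).tolist(),c.px(g2(g,.044)).round(1).tolist()) for g in(0,.1,.2)})
x,y=c.px(g2(0)).astype(int)
m=(c.img.max(2)<60).astype(np.uint8);M=np.zeros_like(m);s=np.s_[max(y-40,0):y+40,max(x-40,0):x+40];M[s]=m[s]
st,ce=cv2.connectedComponentsWithStats(M)[2:];print(st[1:],ce[1:])
s=Cam("scene");print({g:s.px(g2(g)).round(1).tolist() for g in(0,.1,.2)});x,y=s.px(g2(0)).astype(int)
m=(s.img.max(2)<50).astype(np.uint8);M=np.zeros_like(m);q=np.s_[y-14:y+14,x-14:x+14];M[q]=m[q]
st,ce=cv2.connectedComponentsWithStats(M)[2:];print(st[1:],ce[1:])
```

```text
{0: ([258.6, 191.2], [258.8, 196.4]), 0.1: ([266.4, 196.9], [267.1, 202.3]), 0.2: ([274.7, 201.7], [275.9, 207.4])}
[[250 178  17  23 264]] [[257.6364 189.125 ]]
{0: [263.6, 169.0], 0.1: [261.9, 171.4], 0.2: [260.6, 173.9]}
[[260 165   8  10  47]] [[263.7234 169.0851]]
```

Both views put the peg at the guard-closed position. I hand the job in.

```bash
python3 -c "
from workcell import arm
print(arm.close_job())"
```

```text
the job is handed in; nothing more can be done
None
```

The job is handed in, with no verdict returned: by my camera and force readings the collar was turned to its stop with the spanner, the spanner is back on the bench about 0.3 m from the stand, and the guard is closed over the collar; I steered clear of the bystanders but did not re-measure them at the end.

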